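Trace the curved edge of a routing template with a probe

TASK

Take the orange-handled tracing probe out of its wooden holder and, keeping it upright, run its steel shank along the curved front edge of the pale wooden template from the red dot, round the lobe and through the hollow, to the green dot, in one pass without taking it away from the edge. The template is only clamped by eye on its rail, so feel for the edge and follow it with a light, steady pressure of about 5 N, never more than 12 N. Then put the probe back upright in its holder, collar down on the block, let go, and leave the other things on the bench where they are.

Things in the scene. Friction and masses are not known exactly. Their poses are not given: they have to be found in the camera images.
- rail: Fixed steel rail, 25 x 210 x 34 mm, 90 to 115 mm along +x, with two blue toe clamps (47 mm high) reaching over the template. Origin at bench height, +y left, -x towards the robot. The rigid pale wooden template, 125 x 197 x 30 mm, is clamped by eye: it sits up to 10 mm either way along x and turned up to 0.08 rad from nominal (unmeasured).
- lobe_centre (a point): nominal centre, (0, 45, 20) mm from the rail's origin, of the convex lobe on the left of the template's front (-x) edge: radius 60 mm, so the 10 mm shank touching it has its axis 65 mm from here. The red dot lies 60 deg round to the left from the lobe's foremost point, shank axis nominally at (-32.5, 101.3) mm
- hollow_centre (a point): nominal centre, (-77.8, -32.8, 20) mm from the rail's origin, in free air, of the concave hollow on the right: radius 50 mm, shank axis 45 mm from here. It joins the lobe smoothly at (-42.4, 2.6) mm. The green dot lies 44 deg round to the right from the hollow's deepest point, shank axis nominally at (-45.4, -64.0) mm. The true edge lies up to 18 mm off: feel for it
- probe: Loose tracing probe, 0.15 kg: steel shank 10 mm across, 44 mm long, with a round tip; above it a dark collar 26 mm across, 5 mm thick, then an orange square handle 20 x 20 mm from 49 to 105 mm above the tip, with a 3 mm black cap. Origin at the tip, z up along the handle, x and y square to its flats. It starts upright in the holder on its collar, tip 6 mm above the bench, turned by any angle.
- probe_tip (a point): centre of the round tip, 5 mm above the probe's origin on its axis
- holder: wooden holder block 70 x 70 x 50 mm fixed to the bench, origin at the centre of its underside, with one upright hole 19 mm across right through
- holder_hole0 (a point): centre of the hole's mouth, on the top of the holder, 50 mm above the bench, z up; when the probe is home its collar rests on the top and its tip is 44 mm below this point
- tape_measure: yellow tape measure 73 x 85 x 35 mm lying on the bench, bystander, origin under its centre
- pliers: red-handled pliers 62 x 211 x 13 mm lying on the bench, bystander, origin under its centre
- pencil: green pencil 7 x 136 mm lying on the bench, bystander, origin under its centre
- masking_tape: roll of masking tape 104 mm across, 25 mm high, lying on the bench behind the work, bystander, origin under its centre
Mind the look-alikes: they are no part of the job. What is meant by the probe is not purple, and is the smaller of those in its own colour.

How it is judged:
On the way, in this order (a step that is already met when the one before it is completed fails the run):
1. the probe's shank bears on the template's edge at the red dot with over 1 N for 0.2 s, tilted less than 0.3 rad (tip 101 mm, give or take 8, along the rail's y) (y of probe_tip in the frame of rail between 0.0933 and 0.1093 m and x of probe_tip in the frame of rail below 0 m and z of probe_tip in the frame of rail below 0.027 m and angle between probe's own z axis and vertical below 0.3 rad and contact force between probe and rail above 1 N), for 0.2 s.
2. the probe's shank bears on the template's edge on the left flank of the lobe with over 1 N for 0.2 s, tilted less than 0.3 rad (tip 81 mm, give or take 8, along the rail's y) (y of probe_tip in the frame of rail between 0.0726 and 0.0886 m and x of probe_tip in the frame of rail below 0 m and z of probe_tip in the frame of rail below 0.027 m and angle between probe's own z axis and vertical below 0.3 rad and contact force between probe and rail above 1 N), for 0.2 s.
3. the probe's shank bears on the template's edge on the lobe, left of its crown with over 1 N for 0.2 s, tilted less than 0.3 rad (tip 60 mm, give or take 8, along the rail's y) (y of probe_tip in the frame of rail between 0.052 and 0.068 m and x of probe_tip in the frame of rail below 0 m and z of probe_tip in the frame of rail below 0.027 m and angle between probe's own z axis and vertical below 0.3 rad and contact force between probe and rail above 1 N), for 0.2 s.
4. the probe's shank bears on the template's edge on the crown of the lobe with over 1 N for 0.2 s, tilted less than 0.3 rad (tip 39 mm, give or take 8, along the rail's y) (y of probe_tip in the frame of rail between 0.0313 and 0.0473 m and x of probe_tip in the frame of rail below 0 m and z of probe_tip in the frame of rail below 0.027 m and angle between probe's own z axis and vertical below 0.3 rad and contact force between probe and rail above 1 N), for 0.2 s.
5. the probe's shank bears on the template's edge on the right flank of the lobe with over 1 N for 0.2 s, tilted less than 0.3 rad (tip 19 mm, give or take 8, along the rail's y) (y of probe_tip in the frame of rail between 0.0106 and 0.0267 m and x of probe_tip in the frame of rail below 0 m and z of probe_tip in the frame of rail below 0.027 m and angle between probe's own z axis and vertical below 0.3 rad and contact force between probe and rail above 1 N), for 0.2 s.
6. the probe's shank bears on the template's edge where lobe and hollow meet with over 1 N for 0.2 s, tilted less than 0.3 rad (tip -2 mm, give or take 8, along the rail's y) (y of probe_tip in the frame of rail between -0.01 and 0.006 m and x of probe_tip in the frame of rail below 0 m and z of probe_tip in the frame of rail below 0.027 m and angle between probe's own z axis and vertical below 0.3 rad and contact force between probe and rail above 1 N), for 0.2 s.
7. the probe's shank bears on the template's edge in the hollow with over 1 N for 0.2 s, tilted less than 0.3 rad (tip -23 mm, give or take 8, along the rail's y) (y of probe_tip in the frame of rail between -0.0307 and -0.0147 m and x of probe_tip in the frame of rail below 0 m and z of probe_tip in the frame of rail below 0.027 m and angle between probe's own z axis and vertical below 0.3 rad and contact force between probe and rail above 1 N), for 0.2 s.
8. the probe's shank bears on the template's edge in the bottom of the hollow with over 1 N for 0.2 s, tilted less than 0.3 rad (tip -43 mm, give or take 8, along the rail's y) (y of probe_tip in the frame of rail between -0.0513 and -0.0353 m and x of probe_tip in the frame of rail below 0 m and z of probe_tip in the frame of rail below 0.027 m and angle between probe's own z axis and vertical below 0.3 rad and contact force between probe and rail above 1 N), for 0.2 s.
9. the probe's shank bears on the template's edge at the green dot with over 1 N for 0.2 s, tilted less than 0.3 rad (tip -64 mm, give or take 8, along the rail's y) (y of probe_tip in the frame of rail between -0.072 and -0.056 m and x of probe_tip in the frame of rail below 0 m and z of probe_tip in the frame of rail below 0.027 m and angle between probe's own z axis and vertical below 0.3 rad and contact force between probe and rail above 1 N), for 0.2 s.
At the end, for the whole second after the job is handed in: The probe stands released and at rest in the holder's hole, tip centre at least 35 mm below the hole's mouth and within 7 mm of its axis, tilted less than 0.1 rad; the tape measure, pliers, pencil and masking tape are within 20 mm of where they started (z of probe_tip in the frame of holder_hole0 below -0.035 m and horizontal distance between probe_tip and holder_hole0 below 0.007 m and angle between probe's own z axis and vertical below 0.1 rad and linear speed of probe below 0.02 m/s and contact force between probe and the fingers below 0.05 N and distance of each of tape_measure, pliers, pencil, masking_tape from where it was at the start of the episode below 0.02 m); the robot touches nothing.
It fails at once if the probe presses on the template with more than 12 N (contact force between probe and rail above 12 N).
It fails at once if the probe comes off the edge in the middle stretch: with its tip below the template's top, the shank is 22 to 35 mm clear of where the edge nominally is, more than about 15 mm inside either dot ((y of probe_tip in the frame of rail between -0.001 and 0.085 m and x of probe_tip in the frame of rail below -0.01 m and z of probe_tip in the frame of rail below 0.032 m and horizontal distance between probe_tip and lobe_centre between 0.087 and 0.1 m) or (y of probe_tip in the frame of rail between -0.045 and -0.001 m and x of probe_tip in the frame of rail below -0.01 m and z of probe_tip in the frame of rail below 0.032 m and horizontal distance between probe_tip and hollow_centre between 0.01 and 0.023 m)).
It fails at once if the probe is lifted off over the top in the middle stretch: its tip centre 6 to 25 mm above the template's top and within 22 mm of where the edge nominally is ((y of probe_tip in the frame of rail between -0.001 and 0.085 m and x of probe_tip in the frame of rail below -0.01 m and z of probe_tip in the frame of rail between 0.036 and 0.055 m and horizontal distance between probe_tip and lobe_centre between 0.043 and 0.087 m) or (y of probe_tip in the frame of rail between -0.045 and -0.001 m and x of probe_tip in the frame of rail below -0.01 m and z of probe_tip in the frame of rail between 0.036 and 0.055 m and horizontal distance between probe_tip and hollow_centre between 0.023 and 0.067 m)).
It fails at once if the tape measure, pliers, pencil or masking tape is shifted by more than 20 mm (distance of any of tape_measure, pliers, pencil, masking_tape from where it was at the start of the episode above 0.02 m).
It also fails if it takes over 67 s, if anything falls off the work surface, if the arm or the gripper's body presses on something with over 40 N, if the wrist force passes 120 N, or if a joint passes its speed limit or range.

ROBOT

A 7-joint arm with a two-finger parallel gripper is mounted at the origin on a cart in front of the work surface, level with it; the furniture and walls round the work are solid. World frame = base frame: x ahead of the robot, y to its left, z up, the work surface at z = 0. Lengths are in m, angles in rad, forces in N, time in s.
With the tool pointing down it reaches from about 0.425 to 0.925 m from the base axis. Payload 6.8 kg.
Tool frame: the origin (TCP) lies at the very end of the fingers, on their centre line; the grasp point (between the pads) lies 19 mm behind it; z points along the fingers, y is the line along which they close (so a half turn about z gives the same grasp; the last joint's range is limited). The gripper opens to 85 mm and grips with 20 to 120 N. Pads are 22 mm wide; open, the fingers measure 114 mm over their backs; the gripper's body (76 mm by 85 mm) begins 54 mm behind the grasp point. The pads swing forward as they close: fully open they stand 13 mm farther back than shut.
Start: joints at [1.149, 0.477, 0.022, 1.555, -0.011, 1.109, -0.083], TCP at [0.208, -0.642, 0.231] pointing down, gripper open.
Joint ranges: [-2.96, 2.96], [-0.34, 2.1], [-1.41, 1.46], [0.24, 2.44], [-1.37, 4.51], [0.17, 1.92], [-2.96, 2.96]. Speed limits (rad/s): [2.39, 2.39, 3.14, 3.14, 3.14, 3.14, 3.14].

INTERFACE

Orientations are given as a unit quaternion [w, x, y, z].
In Python, from rig import manip gives the robot as it stands. The module is installed in compiled form; this text tells all that it offers.
- The arm moves only by the tool drive_tool, never from a script. Its argument "increments" is a list of rows, each an object of numbers: "tx", "ty", "tz": the shift along the tool's x, y, z in mm; "ax", "ay", "az": the turn, a rotation vector about the tool's x, y, z in degrees; "hand": the opening, from 0 (shut) to 1 (fully open). In form: [{"tx": .., "ty": .., "tz": .., "ax": .., "ay": .., "az": .., "hand": ..}, ...]. A call has 1 to 5 rows; each row shifts and turns the commanded pose from where the row before left it, along the tool's axes as they then stand; what a row does not reach is not made up. A row lasts 1/12 s, in which the tool goes at most 41.7 mm and 7.16 degrees, less where a joint would pass 70% of its speed; a pose out of reach is approached as far as the arm can. A call with a gripper value outside its range is refused whole. The fingers move at their own pace and stop on an object; "force" is the grip in N (left out, the last holds). Time passes only in rows, so rows that do not move let the fingers close. It gives the time, the measured TCP pose, the force, the opening and the grip force at its end, in the units of the state.
- manip.observe(): the state, without advancing time (a new reading comes with each control period).
- manip.get_image(name): name is "scene" or "top" or "wrist"; returns a dict with "img" (480x640x3 uint8, red, green, blue), "fx", "fy", "cx", "cy" (pixels), "R" (3x3) and "t" (3): a world point X has camera coordinates R X + t. Camera axes: x right, y down, z forward; pixel columns grow to the right and rows downward; lengths in m; the calibration is good to about 2 mm. A picture is of the moment at which its call begins. There is no depth.
- manip.sign_off(): hands the job in; it is judged then, once.
The state is a dict: "time_s": time; "joints": joint angles; "dq": joint speeds; "effort": joint torques, N m; "eef_pos": TCP position; "orientation": TCP orientation; "force": force on the tool from outside, world axes, zero at the start; "wrist_torque": the same for the moment, N m; "finger_gap": finger opening in m; "finger_force": force on a finger pad.
Only numpy, scipy, OpenCV 4.12 (cv2) and the standard library are available. Lean on these libraries where they do the work, as an engineer would, in place of code of your own. Each camera call takes 0.05 s, during which the arm holds its last target. There are 200 camera calls.

## Working session

There is one attempt and no reset: what is moved stays moved. The work goes in short steps, Python scripts to look and compute and a tool call to move; the robot and the scene stay as the last step left them, time stands still between calls to the robot, and variables do not carry over. Pictures are saved under pics/ and viewed, at most 10 in all, crops included, and the job is handed in when it is done.

Besides the shell and the picture viewer there is one more tool, called as name(argument=value, ...) on one line, values as JSON. drive_tool: Moves the arm, as the interface text tells. Its arguments: {"type":"object","properties":{"increments":{"type":"array"},"force":{"type":"number"}},"required":["increments"]}

```bash
mkdir -p pics
python3 - <<'E'
from rig import manip
import cv2
o=manip.observe()
print({k:o[k] for k in ("time_s","eef_pos","orientation","force","finger_gap")})
for n in ("top","scene"):
    d=manip.get_image(n); cv2.imwrite(f"pics/{n}0.png",d["img"][:,:,::-1])
    print(n,d["fx"],d["fy"],d["cx"],d["cy"],d["R"],d["t"])
E
```

```text
{'time_s': 0.0, 'eef_pos': array([ 0.20815512, -0.64145415,  0.23030836]), 'orientation': array([-9.27371278e-04,  9.87714833e-01,  1.56264199e-01, -2.20350686e-04]), 'force': array([-0.2602565 , -0.0748425 , -0.94509465]), 'finger_gap': 0.08546202999413645}
top 526.386347292174 526.386347292174 318.0517035565193 231.03046070070965 [[-0.02153356 -0.99974441 -0.00688598]
 [-0.99387643  0.0221528  -0.10825387]
 [ 0.10837875  0.00451272 -0.99409943]] [-0.16104933  0.58356101  1.34724556]
scene 498.53631769724115 498.53631769724115 321.9678362269581 242.2366306430577 [[ 0.60310428 -0.79735219  0.02224203]
 [-0.3165939  -0.26487396 -0.91082934]
 [ 0.73214311  0.54228339 -0.41218346]] [-0.51576454  0.17799476  0.76394268]
```

View pics/top0.png

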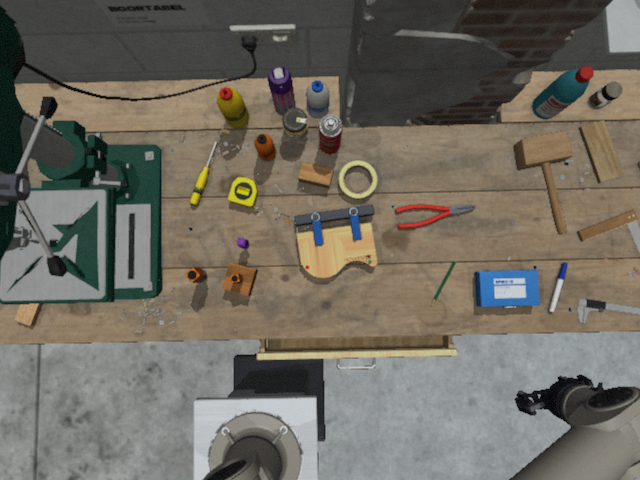

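View pics/scene0.png

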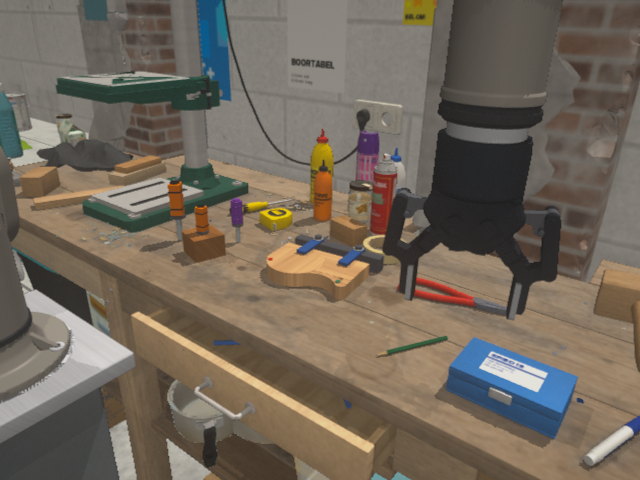

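The top view shows the holder at (240,280) with an orange probe in it, a second orange probe at (195,275), a purple one at (243,243), and the template around (337,245) with the rail behind it. The scene view shows the same three: orange in the holder at (201,218), a taller orange one at (176,200), and purple at (237,212). The short orange one in the holder fits the description, because it is not purple and is the smaller of the two orange ones. I'll confirm that in a crop and measure.

```bash
cat > h.py <<'E'
from rig import manip
import cv2, numpy as np
def ray(d,u,v,z):
    R=np.array(d["R"]);t=np.array(d["t"]);c=-R.T@t
    r=R.T@np.array([(u-d["cx"])/d["fx"],(v-d["cy"])/d["fy"],1.0])
    return c+r*((z-c[2])/r[2])
def proj(d,X):
    p=np.array(d["R"])@np.array(X)+np.array(d["t"]); return d["fx"]*p[0]/p[2]+d["cx"],d["fy"]*p[1]/p[2]+d["cy"]
def st():
    o=manip.observe(); print(round(o["time_s"],2),np.round(np.array(o["eef_pos"])*1000,1),"q",np.round(o["orientation"],4),"F",np.round(o["force"],2),"T",np.round(o["wrist_torque"],2),"gap",round(o["finger_gap"]*1000,1),"ff",np.round(o["finger_force"],1),"j",np.round(o["joints"],2)); return o
def blobs(m,amin=15):
    n,l,s,c=cv2.connectedComponentsWithStats(m.astype(np.uint8)); return [(tuple(np.round(c[i],1)),s[i][:5].tolist()) for i in range(1,n) if s[i][4]>=amin]
E
python3 - <<'E'
from h import *
d=manip.get_image("top"); s=manip.get_image("scene")
a=cv2.resize(d["img"][190:310,170:390],None,fx=3.6,fy=3.6,interpolation=cv2.INTER_CUBIC)[:, :790]
b=cv2.resize(s["img"][170:270,150:310],None,fx=4,fy=4,interpolation=cv2.INTER_CUBIC)[:150*4]
cv2.imwrite("pics/topc.png",a[:,:,::-1]); cv2.imwrite("pics/scenec.png",b[:,:,::-1])
for d in (d,s):
    hsv=cv2.cvtColor(d["img"],cv2.COLOR_RGB2HSV);H,S,V=cv2.split(hsv)
    print("orange",blobs((H>5)&(H<16)&(S>200)&(V>120)))
    print("blue",blobs((H>100)&(H<125)&(S>150)&(V>70)))
    print("red",blobs(((H<5)|(H>174))&(S>150)&(V>120),3))
    print("green",blobs((H>45)&(H<80)&(S>100)&(V>60),3))
E
```

```text
orange [((np.float64(268.3), np.float64(140.2)), [266, 135, 6, 12, 40]), ((np.float64(194.6), np.float64(274.2)), [190, 268, 10, 14, 46]), ((np.float64(237.4), np.float64(277.3)), [235, 274, 5, 8, 19])]
blue [((np.float64(317.0), np.float64(86.0)), [312, 81, 11, 11, 92]), ((np.float64(355.2), np.float64(226.3)), [350, 215, 11, 24, 177]), ((np.float64(317.3), np.float64(232.0)), [312, 220, 11, 25, 174]), ((np.float64(562.5), np.float64(270.7)), [558, 263, 9, 16, 74]), ((np.float64(507.5), np.float64(288.0)), [477, 271, 62, 35, 1347])]
red [((np.float64(586.4), np.float64(72.2)), [580, 67, 13, 12, 125]), ((np.float64(225.4), np.float64(92.8)), [220, 88, 12, 11, 83]), ((np.float64(423.1), np.float64(214.5)), [396, 205, 55, 23, 404]), ((np.float64(306.8), np.float64(266.8)), [306, 266, 3, 3, 6])]
green [((np.float64(66.7), np.float64(124.3)), [66, 124, 2, 2, 3]), ((np.float64(71.0), np.float64(134.0)), [70, 133, 3, 3, 3]), ((np.float64(75.8), np.float64(141.6)), [75, 140, 3, 4, 5]), ((np.float64(80.8), np.float64(144.8)), [80, 144, 3, 2, 4]), ((np.float64(114.4), np.float64(146.1)), [110
[... 8934 characters left out ...]
4(375.8)), [451, 338, 126, 76, 2912]), ((np.float64(634.7), np.float64(423.7)), [626, 416, 14, 16, 105])]
red [((np.float64(321.9), np.float64(137.7)), [318, 129, 9, 13, 56]), ((np.float64(387.0), np.float64(174.8)), [378, 174, 19, 3, 20]), ((np.float64(383.0), np.float64(205.1)), [377, 179, 12, 51, 305]), ((np.float64(389.8), np.float64(201.6)), [389, 192, 3, 20, 23]), ((np.float64(270.2), np.float64(258.6)), [269, 258, 3, 2, 5]), ((np.float64(443.7), np.float64(293.3)), [415, 278, 60, 27, 594])]
green [((np.float64(196.5), np.float64(78.4)), [192, 78, 10, 2, 14]), ((np.float64(144.0), np.float64(84.3)), [143, 84, 3, 2, 3]), ((np.float64(417.1), np.float64(344.0)), [388, 336, 59, 17, 138])]
```

View pics/topc.png

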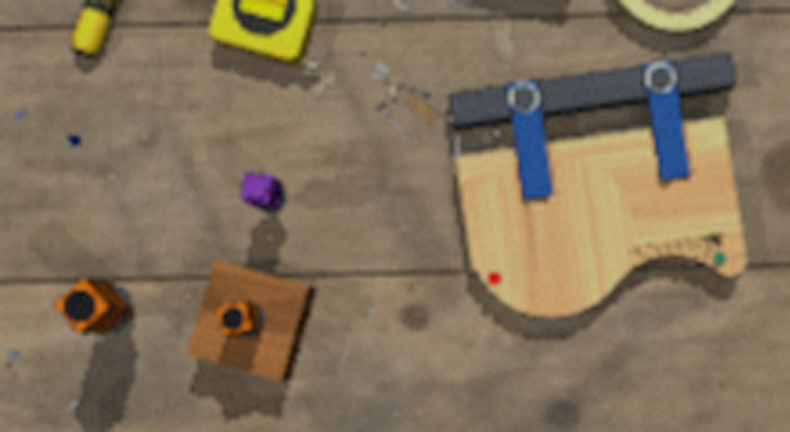

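View pics/scenec.png

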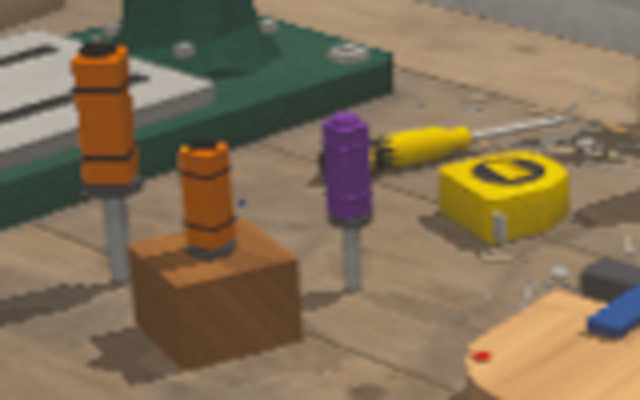

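The crop confirms it: the short, slim orange probe in the holder (scene px 201,218) is the one. The orange one at (176,200) is taller and thicker and stands on the bench, and the other is purple.

Run:
```python
from h import *
from scipy.optimize import least_squares
d=manip.get_image("top"); s=manip.get_image("scene")
print("cap",ray(d,234.7,278.3,.114)*1000, "scene cap",ray(s,150+204/4,170+146/4,.114)*1000)
cr=lambda u,v,z: ray(d,170+u/3.6,190+v/3.6,z)*1000
for u,v in ((215,262),(313,288),(190,352),(285,382)): print("holder? ",cr(u,v,.05).round(1))
H,S,V=cv2.split(cv2.cvtColor(d["img"],cv2.COLOR_RGB2HSV))
# rail: dark, low-sat in window
m=np.zeros(H.shape,np.uint8); w=(slice(195,235),slice(285,385)); m[w]=((V<90)&(S<90))[w]
c=max(cv2.findContours(m,cv2.RETR_EXTERNAL,cv2.CHAIN_APPROX_NONE)[0],key=cv2.contourArea)
r=cv2.minAreaRect(c);print("rail rect",r)
for p in cv2.boxPoints(r): print(p, (ray(d,*p,.034)*1000).round(1))
for n,(u,v) in (("bolt",(523,97)),("bolt",(660,77)),):print(n,cr(u,v,.05).round(1))
print("red dot",(ray(d,306.8,266.8,.03)*1000).round(1),"green",(ray(d,369.5,261.5,.03)*1000).round(1))
print("red dot scene",(ray(s,270.2,258.6,.03)*1000).round(1))
m=np.zeros(H.shape,np.uint8); w=(slice(215,285),slice(285,385)); m[w]=((V>150)&(S>60)&(H<25))[w]
c=max(cv2.findContours(m,cv2.RETR_EXTERNAL,cv2.CHAIN_APPROX_NONE)[0],key=cv2.contourArea)[:,0]
P=np.array([ray(d,u,v,.03)[:2] for u,v in c])*1000
np.save("cont.npy",P); np.save("contpx.npy",c)
fr={}
for u,v in c: fr[u]=max(fr.get(u,0),v)
for u in range(292,382,4):
    if u in fr: print(u,fr[u],(ray(d,u,fr[u]+.5,.03)*1000).round(1)[:2])
```

```text
cap [459.44272635  31.5748274  114.        ] scene cap [454.9206967   23.91068968 114.        ]
holder?  [500.9  54.7  50. ]
holder?  [480.8 -15.1  50. ]
holder?  [437.4  72.7  50. ]
holder?  [414.8   5.4  50. ]
rail rect ((334.5899658203125, 218.12998962402344), (16.54629898071289, 29.415645599365234), 81.8698959350586)
[318.85995 212.01999] [ 629.7 -177.    34. ]
[347.97995 207.85999] [ 639.  -253.7   34. ]
[350.31998 224.23999] [ 595.6 -258.6   34. ]
[321.19998 228.4    ] [ 586.3 -182.2   34. ]
bolt [ 614.7 -167.5   50. ]
bolt [ 627.  -266.4   50. ]
red dot [ 487.1 -142.5   30. ] green [ 497.3 -305.9   30. ]
red dot scene [ 488.1 -142.4   30. ]
296 234 [ 572.2 -115.8]
300 260 [ 503.8 -125.1]
304 267 [ 485.4 -135.2]
308 272 [ 472.2 -145.3]
312 275 [ 464.2 -155.6]
316 276 [ 461.4 -165.9]
320 277 [ 458.6 -176.2]
324 277 [ 458.4 -186.6]
328 276 [ 460.7 -197.1]
332 275 [ 463.1 -207.5]
336 272 [ 470.6 -218.1]
340 269 [ 478.2 -228.7]
344 265 [ 488.3 -239.3]
348 262 [ 495.9 -249.9]
352 260 [ 500.9 -260.5]
356 259 [ 503.3 -271. ]
360 260 [ 500.4 -281.3]
364 261 [ 497.6 -291.6]
368 260 [ 500.  -302.1]
372 266 [ 484.2 -312. ]
376 264 [ 489.1 -322.6]
```

drive_tool(increments=[{"tx":32,"ty":-25},{"tx":32,"ty":-25},{"tx":32,"ty":-25},{"tx":32,"ty":-25},{"tx":32,"ty":-25}])

```text
validation failed for argument at $.in...
```

drive_tool(increments=[{"tx":32,"ty":-25},{"tx":32,"ty":-25},{"tx":32,"ty":-25},{"tx":32,"ty":-25},{"tx":32,"ty":-25}])

```text
validation failed for argument at $.in...
```

drive_tool(increments=[{"tx":32,"ty":-25},{"tx":32,"ty":-25},{"tx":0,"ty":0},{"tx":0,"ty":0}])

```text
validation failed for argument at $.in...
```

Run:
```python
from h import *
st(); d=manip.get_image("wrist"); cv2.imwrite("pics/w1.png",d["img"][:,:,::-1])
print(-np.array(d["R"]).T@d["t"],np.round(d["R"],3),d["fx"])
t=manip.get_image("top")
cr=lambda u,v,z: ray(t,170+u/3.6,190+v/3.6,z)*1000
for p in ((448,95),(733,55),(736,88),(452,125)): print("rail corner",cr(*p,.034).round(1))
```

```text
0.3 [ 208.3 -641.9  231. ] q [-3.000e-04  9.877e-01  1.562e-01 -1.000e-04] F [ 0.05 -0.09  0.56] T [ 0.04 -0.05 -0.01] gap 85.8 ff 0.0 j [ 1.15  0.48  0.02  1.56 -0.01  1.11 -0.08]
[ 0.28295597 -0.61807946  0.37392981] [[ 0.308 -0.951 -0.   ]
 [-0.905 -0.293  0.308]
 [-0.293 -0.094 -0.951]] 365.70696956340504
rail corner [ 619.6 -112.8   34. ]
rail corner [ 644.3 -321.1   34. ]
rail corner [ 620.  -322.5   34. ]
rail corner [ 597.5 -115.3   34. ]
```

View pics/w1.png

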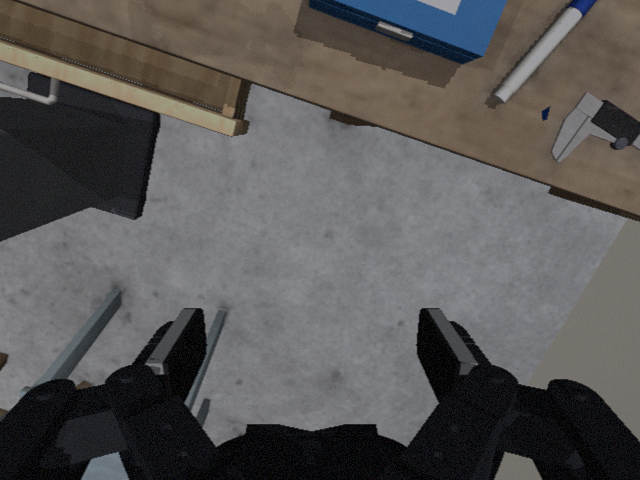

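drive_tool(increments=[{"tx":32,"ty":-25,"tz":0,"ax":0,"ay":0,"az":0,"hand":1},{"tx":32,"ty":-25,"tz":0,"ax":0,"ay":0,"az":0,"hand":1},{"tx":32,"ty":-25,"tz":0,"ax":0,"ay":0,"az":0,"hand":1},{"tx":32,"ty":-25,"tz":0,"ax":0,"ay":0,"az":0,"hand":1},{"tx":32,"ty":-25,"tz":0,"ax":0,"ay":0,"az":0,"hand":1}], force=40)

```text
time_s: 0.82
eef_pos: [0.3227, -0.4721, 0.2314]
orientation: [0.0, 0.988, 0.156, 0.0]
force: [0.3, -1.2, -0.8]
finger_gap: 0.0853
finger_force: 0.0
```

drive_tool(increments=[{"tx":32,"ty":-25,"tz":0,"ax":0,"ay":0,"az":0,"hand":1},{"tx":32,"ty":-25,"tz":0,"ax":0,"ay":0,"az":0,"hand":1},{"tx":32,"ty":-25,"tz":0,"ax":0,"ay":0,"az":0,"hand":1},{"tx":32,"ty":-25,"tz":0,"ax":0,"ay":0,"az":0,"hand":1},{"tx":0,"ty":0,"tz":0,"ax":0,"ay":0,"az":0,"hand":1}])

```text
time_s: 1.23
eef_pos: [0.4186, -0.3309, 0.2318]
orientation: [-0.001, 0.987, 0.162, 0.002]
force: [-0.3, 0.6, 0.3]
finger_gap: 0.0852
finger_force: 0.0
```

Run:
```python
from h import *
st(); d=manip.get_image("wrist"); cv2.imwrite("pics/w2.png",d["img"][:,:,::-1])
import pickle; pickle.dump(d,open("w2.pkl","wb"))
print(-np.array(d["R"]).T@d["t"])
```

```text
1.23 [ 418.6 -330.9  231.8] q [-0.0013  0.9867  0.1622  0.0018] F [-0.27  0.63  0.33] T [ 0.04 -0.05  0.04] gap 85.2 ff 0.0 j [ 0.67  0.25 -0.14  1.89  0.04  1.01 -0.73]
[ 0.4924685  -0.30655929  0.37506   ]
```

View pics/w2.png

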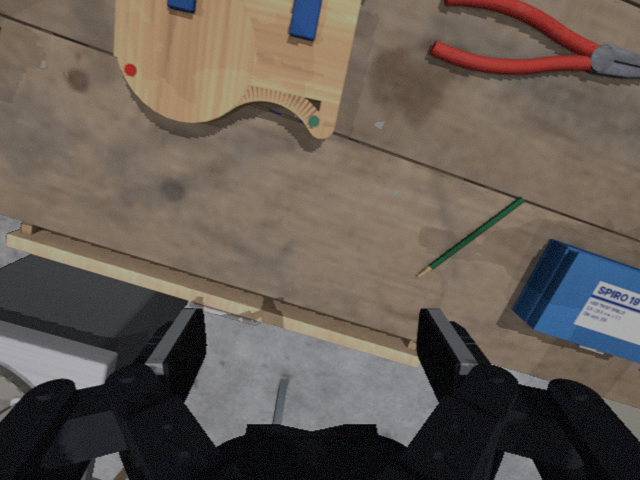

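The wrist view shows the template's front edge: red dot at (130,70), lobe crown near (185,122), hollow near (262,103) and green dot at (314,121). I'll fit the two arcs at z = 30 mm.

Run:
```python
from h import *
import pickle
from scipy.optimize import least_squares
d=pickle.load(open("w2.pkl","rb"))
H,S,V=cv2.split(cv2.cvtColor(d["img"],cv2.COLOR_RGB2HSV))
w=np.zeros(H.shape,bool); w[0:160,95:370]=True
m=(w&(V>150)&(H<25)&(S>70)).astype(np.uint8)
m=cv2.morphologyEx(m,cv2.MORPH_CLOSE,np.ones((7,7)))
c=max(cv2.findContours(m,cv2.RETR_EXTERNAL,cv2.CHAIN_APPROX_NONE)[0],key=cv2.contourArea)[:,0]
fr={}
for u,v in c: fr[u]=max(fr.get(u,0),v)
g=lambda u,v:ray(d,u,v,.03)[:2]*1000
E={u:g(u,v+.5) for u,v in fr.items()}
print([(u,fr[u]) for u in range(112,345,8) if u in fr])
def fit(u0,u1,r,x0):
    P=np.array([E[u] for u in range(u0,u1) if u in E]); f=lambda x:np.hypot(*(P-x).T)-r
    s=least_squares(f,x0,loss="soft_l1"); return s.x,np.abs(f(s.x)).mean(),len(P)
red=g(130,70);gr=g(314,121);print("red",red,"green",gr)
print(fit(126,220,60,[515,-185]),fit(245,305,50,[445,-270]))
```

```text
[(120, np.int32(67)), (128, np.int32(82)), (136, np.int32(93)), (144, np.int32(102)), (152, np.int32(108)), (160, np.int32(113)), (168, np.int32(117)), (176, np.int32(119)), (184, np.int32(121)), (192, np.int32(122)), (200, np.int32(121)), (208, np.int32(119)), (216, np.int32(117)), (224, np.int32(112)), (232, np.int32(107)), (240, np.int32(103)), (248, np.int32(101)), (256, np.int32(100)), (264, np.int32(100)), (272, np.int32(101)), (280, np.int32(104)), (288, np.int32(108)), (296, np.int32(114)), (304, np.int32(122)), (312, np.int32(134)), (320, np.int32(137)), (328, np.int32(136)), (336, np.int32(116)), (344, np.int32(78))]
red [ 484.30736944 -143.78320527] green [ 495.43502628 -307.68252282]
(array([ 516.75081293, -185.39109073]), np.float64(0.2186391473002057), 94) (array([ 449.28635199, -272.66799494]), np.float64(0.19804836831709416), 60)
```

drive_tool(increments=[{"tx":14.4,"ty":-37,"tz":0,"ax":0,"ay":0,"az":0,"hand":1},{"tx":14.4,"ty":-37,"tz":0,"ax":0,"ay":0,"az":0,"hand":1},{"tx":14.4,"ty":-37,"tz":0,"ax":0,"ay":0,"az":0,"hand":1},{"tx":14.4,"ty":-37,"tz":0,"ax":0,"ay":0,"az":0,"hand":1},{"tx":14.4,"ty":-37,"tz":0,"ax":0,"ay":0,"az":0,"hand":1}])

```text
time_s: 1.7
eef_pos: [0.4237, -0.1405, 0.2315]
orientation: [0.0, 0.988, 0.155, 0.0]
force: [0.6, 0.5, -0.0]
finger_gap: 0.0852
finger_force: 0.0
```

drive_tool(increments=[{"tx":14.4,"ty":-37,"tz":0,"ax":0,"ay":0,"az":0,"hand":1},{"tx":14.4,"ty":-37,"tz":0,"ax":0,"ay":0,"az":0,"hand":1},{"tx":14.4,"ty":-37,"tz":0,"ax":0,"ay":0,"az":0,"hand":1},{"tx":14.4,"ty":-37,"tz":0,"ax":0,"ay":0,"az":0,"hand":1},{"tx":0,"ty":0,"tz":0,"ax":0,"ay":0,"az":0,"hand":1}])

```text
time_s: 2.12
eef_pos: [0.4339, 0.0243, 0.2321]
orientation: [-0.001, 0.987, 0.16, 0.001]
force: [-0.2, 1.2, -0.1]
finger_gap: 0.0857
finger_force: 0.0
```

Run:
```python
from h import *
st(); d=manip.get_image("wrist"); cv2.imwrite("pics/w3.png",d["img"][:,:,::-1])
import pickle; pickle.dump(d,open("w3.pkl","wb"))
print(-np.array(d["R"]).T@d["t"]); st()
```

```text
2.12 [433.9  24.3 232.1] q [-0.0012  0.987   0.1604  0.0013] F [-0.21  1.22 -0.06] T [-0.02  0.04  0.01] gap 85.7 ff 0.0 j [ 0.22  0.1  -0.44  2.08  0.05  0.97 -1.5 ]
[0.5080473  0.04840627 0.37533543]
2.17 [433.8  20.5 231.8] q [-3.000e-04  9.872e-01  1.592e-01  7.000e-04] F [ 0.51 -1.25 -0.  ] T [-0.02  0.   -0.01] gap 85.4 ff 0.0 j [ 0.22  0.1  -0.44  2.08  0.05  0.97 -1.49]
```

View pics/w3.png

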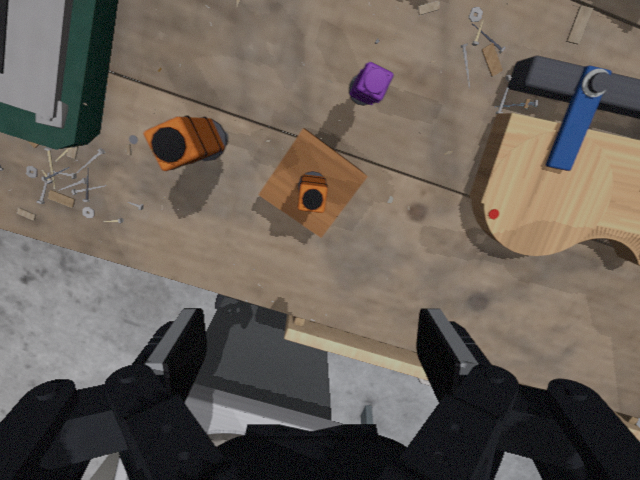

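Run:
```python
from h import *
import pickle
d=pickle.load(open("w3.pkl","rb"))
H,S,V=cv2.split(cv2.cvtColor(d["img"],cv2.COLOR_RGB2HSV))
w=np.zeros(H.shape,bool); w[165:225,290:340]=True
print("cap",blobs(w&(V<45)),)
m=(w&(((H>4)&(H<18)&(S>185)&(V>70))|(V<45))).astype(np.uint8)
for y in range(170,218): print(y,''.join(('#' if V[y,x]<45 else 'o') if m[y,x] else '.' for x in range(292,336)))
g=lambda u,v,z:(ray(d,u,v,z)*1000).round(1)
print("cap",g(312,199.5,.114))
C=[g(u,v,.05)[:2] for u,v in((302,128),(367,178),(318,237),(260,192))];print(C,np.mean(C,0))
# dirs: tool x/y
print("big",g(168,145,.15))
o=manip.observe();q=o["orientation"];print("yaw",np.degrees(2*np.arctan2(q[2],q[1])))
```

```text
cap [((np.float64(312.0), np.float64(199.0)), [303, 190, 19, 19, 285])]
170 ............................................
171 ............................................
172 ............................................
173 ............................................
174 ............................................
175 ............oooo............................
176 .............o.....oo.o.....................
177 ..........oooooooooo.......ooo..............
178 ...........oooooooooooooooo.o...............
179 ...........ooooooo.ooooo.ooooooo............
180 ...........oooooo.ooooooo.ooooooo...........
181 .........#......oooooooooooooo.oo...........
182 ..........ooooo........oo.oo.oooo...........
183 ..........ooo.ooooo.oo.oo......oo...........
184 ..........o.oooooooooooooooooo..o...........
185 ..........o.o...ooo.oooooooooooooo..........
186 .........oo..o.....o..o...oooooooo..........
187 .........o.o......ooo.oo.o..o.oooo..........
188 ..........o.....o.....oo.ooo..o.............
189 ........oo.....o..........o..o...o..........
190 .........o...ooo.########........o..........
[... 804 characters left out ...]
##########...oo.o............
208 .......o.o.......#######...oo.o.............
209 ........oo.oo..oo.........o...o.............
210 ..........oooooooooooo.oo.....o.............
211 ..................o.o.oooo...o..............
212 ............................................
213 ............................................
214 ............................................
215 ............................................
216 ............................................
217 ............................................
cap [458.4  31.6 114. ]
[array([501.9,  55.1]), array([479.9, -12.6]), array([414.4,  11. ]), array([437.9,  73.9])] [458.525  31.85 ]
big [469.3 126.  150. ]
yaw 18.32501179191075
```

drive_tool(increments=[{"tx":27,"ty":-3,"tz":0,"ax":0,"ay":0,"az":6,"hand":1},{"tx":0,"ty":0,"tz":30,"ax":0,"ay":0,"az":0,"hand":1},{"tx":0,"ty":0,"tz":30,"ax":0,"ay":0,"az":0,"hand":1},{"tx":0,"ty":0,"tz":30,"ax":0,"ay":0,"az":0,"hand":1},{"tx":0,"ty":0,"tz":0,"ax":0,"ay":0,"az":0,"hand":1}])

```text
time_s: 2.58
eef_pos: [0.4546, 0.026, 0.1367]
orientation: [0.0, 0.995, 0.103, -0.005]
force: [-0.3, 0.4, -0.2]
finger_gap: 0.0856
finger_force: 0.0
```

Run:
```python
from h import *
d=manip.get_image("wrist"); o=st(); cv2.imwrite("pics/w4.png",d["img"][:,:,::-1])
H,S,V=cv2.split(cv2.cvtColor(d["img"],cv2.COLOR_RGB2HSV))
print(proj(d,[.4584,.0316,.114]))
q=o["orientation"];print("yaw",np.degrees(2*np.arctan2(q[2],q[1])))
```

```text
2.63 [456.   26.6 139.2] q [ 2.000e-04  9.946e-01  1.033e-01 -3.200e-03] F [-0.27 -0.69  0.36] T [-0.01 -0.02  0.01] gap 85.3 ff 0.0 j [ 0.17  0.28 -0.41  2.12  0.16  0.78 -1.71]
(np.float64(300.9265708965329), np.float64(278.7150156560512))
yaw 11.856902708626464
```

View pics/w4.png

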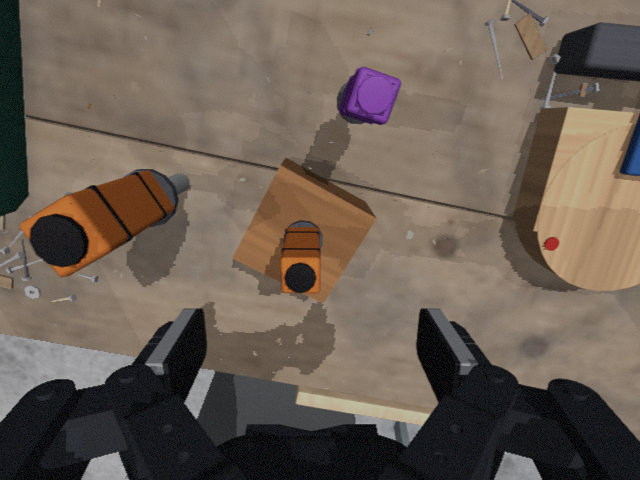

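drive_tool(increments=[{"tx":3.4,"ty":-4.4,"tz":0,"ax":0,"ay":0,"az":0,"hand":1},{"tx":0,"ty":0,"tz":24,"ax":0,"ay":0,"az":0,"hand":1},{"tx":0,"ty":0,"tz":24,"ax":0,"ay":0,"az":0,"hand":1},{"tx":0,"ty":0,"tz":22,"ax":0,"ay":0,"az":0,"hand":1},{"tx":0,"ty":0,"tz":0,"ax":0,"ay":0,"az":0,"hand":0.45}])

```text
time_s: 3.05
eef_pos: [0.4601, 0.0333, 0.0703]
orientation: [0.0, 0.995, 0.104, -0.001]
force: [-0.2, 0.5, -0.5]
finger_gap: 0.0752
finger_force: 0.0
```

drive_tool(increments=[{"tx":0,"ty":0,"tz":0,"ax":0,"ay":0,"az":0,"hand":0.3},{"tx":0,"ty":0,"tz":0,"ax":0,"ay":0,"az":0,"hand":0.3},{"tx":0,"ty":0,"tz":0,"ax":0,"ay":0,"az":0,"hand":0.3},{"tx":0,"ty":0,"tz":0,"ax":0,"ay":0,"az":0,"hand":0.3}])

```text
time_s: 3.38
eef_pos: [0.4618, 0.0339, 0.0729]
orientation: [0.0, 0.995, 0.104, 0.002]
force: [0.5, 0.2, 0.2]
finger_gap: 0.0265
finger_force: 0.0
```

drive_tool(increments=[{"tx":-3.5,"ty":1.5,"tz":3,"ax":0,"ay":0,"az":0,"hand":0.3},{"tx":0,"ty":0,"tz":0,"ax":0,"ay":0,"az":0,"hand":0.2},{"tx":0,"ty":0,"tz":0,"ax":0,"ay":0,"az":0,"hand":0},{"tx":0,"ty":0,"tz":0,"ax":0,"ay":0,"az":0,"hand":0},{"tx":0,"ty":0,"tz":0,"ax":0,"ay":0,"az":0,"hand":0}], force=80)

```text
time_s: 3.8
eef_pos: [0.4573, 0.0312, 0.0687]
orientation: [0.0, 0.995, 0.104, -0.0]
force: [-2.3, -0.4, 7.1]
finger_gap: 0.0189
finger_force: 77.9
```

Run:
```python
from h import *
st()
```

```text
3.8 [457.3  31.2  68.7] q [ 3.000e-04  9.946e-01  1.042e-01 -1.000e-04] F [-2.25 -0.43  7.08] T [-0.33  0.43 -0.03] gap 18.9 ff 77.9 j [ 0.11  0.4  -0.38  2.17  0.25  0.61 -1.8 ]
```

drive_tool(increments=[{"tx":0,"ty":0,"tz":-15,"ax":0,"ay":0,"az":0,"hand":0},{"tx":0,"ty":0,"tz":-30,"ax":0,"ay":0,"az":0,"hand":0},{"tx":0,"ty":0,"tz":-30,"ax":0,"ay":0,"az":0,"hand":0},{"tx":0,"ty":0,"tz":-20,"ax":0,"ay":0,"az":0,"hand":0},{"tx":0,"ty":0,"tz":0,"ax":0,"ay":0,"az":0,"hand":0}])

```text
time_s: 4.22
eef_pos: [0.4597, 0.032, 0.1669]
orientation: [0.0, 0.995, 0.104, 0.003]
force: [2.1, -0.3, -2.4]
finger_gap: 0.0193
finger_force: 78.2
```

drive_tool(increments=[{"tx":-6.1,"ty":37,"tz":0,"ax":0,"ay":0,"az":0,"hand":0},{"tx":-6.1,"ty":37,"tz":0,"ax":0,"ay":0,"az":0,"hand":0},{"tx":-6.1,"ty":37,"tz":0,"ax":0,"ay":0,"az":0,"hand":0},{"tx":-6.1,"ty":37,"tz":0,"ax":0,"ay":0,"az":0,"hand":0},{"tx":0,"ty":0,"tz":0,"ax":0,"ay":0,"az":0,"hand":0}])

```text
time_s: 4.63
eef_pos: [0.4627, -0.1265, 0.1619]
orientation: [0.001, 0.995, 0.099, -0.001]
force: [0.1, -0.1, -2.1]
finger_gap: 0.0194
finger_force: 78.8
```

Run:
```python
from h import *
for i in range(3): d=manip.get_image("wrist"); o=st()
cv2.imwrite("pics/w5.png",d["img"][:,:,::-1])
H,S,V=cv2.split(cv2.cvtColor(d["img"],cv2.COLOR_RGB2HSV))
print("red",blobs(((H<5)|(H>174))&(S>150)&(V>120),8),proj(d,[.4843,-.1438,.03]))
```

```text
4.68 [ 462.9 -122.6  161.8] q [ 4.000e-04  9.949e-01  1.005e-01 -1.300e-03] F [-1.17  1.14 -2.5 ] T [ 0.07 -0.05  0.01] gap 18.8 ff 78.8 j [ 0.42  0.27 -0.33  2.06  0.12  0.83 -1.35]
4.73 [ 463.1 -119.8  162. ] q [-3.000e-04  9.948e-01  1.023e-01 -1.100e-03] F [-1.2   0.61 -1.91] T [ 0.08  0.02 -0.01] gap 19.1 ff 78.8 j [ 0.41  0.26 -0.34  2.06  0.12  0.83 -1.36]
4.78 [ 463.3 -118.1  162.2] q [-5.000e-04  9.946e-01  1.038e-01 -1.000e-03] F [-0.22  0.25 -1.75] T [ 0.03 -0.02  0.03] gap 19.5 ff 78.8 j [ 0.41  0.26 -0.34  2.06  0.12  0.83 -1.36]
red [((np.float64(346.5), np.float64(206.6)), [341, 201, 12, 12, 115])] (np.float64(346.93635261276626), np.float64(207.43110300626674))
```

View pics/w5.png

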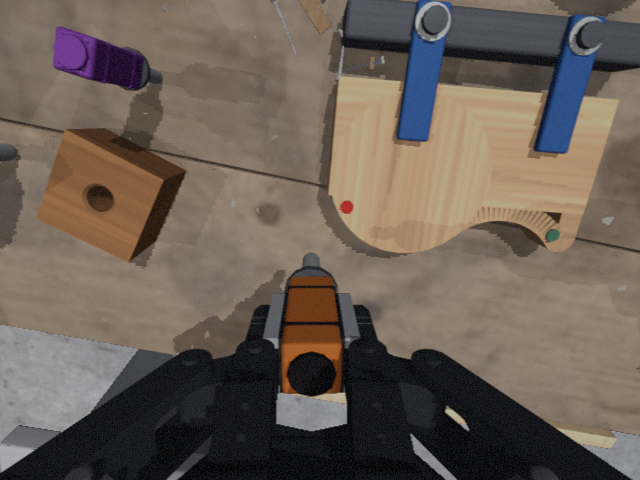

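The picture shows the probe held square, with its shank tip near (312,257). The holder's hole is at (99,197), the red dot at (347,207) and the green dot at (553,236). I'll refine the fits from this view.

Run:
```python
from h import *
from scipy.optimize import least_squares
for i in range(2): d=manip.get_image("wrist"); o=st()
img=d["img"]; H,S,V=cv2.split(cv2.cvtColor(img,cv2.COLOR_RGB2HSV))
g=lambda u,v,z=.03:ray(d,u,v,z)[:2]*1000
w=np.zeros(H.shape,bool); w[170:262,325:590]=True
m=(w&(V>150)&(H<25)&(S>70)).astype(np.uint8); m=cv2.morphologyEx(m,cv2.MORPH_CLOSE,np.ones((7,7)))
c=max(cv2.findContours(m,cv2.RETR_EXTERNAL,cv2.CHAIN_APPROX_NONE)[0],key=cv2.contourArea)[:,0]
fr={}
for u,v in c: fr[u]=max(fr.get(u,0),v)
def fit(u0,u1,r,x0):
    P=np.array([g(u,fr[u]+.5) for u in range(u0,u1) if u in fr]); f=lambda x:np.hypot(*(P-x).T)-r
    s=least_squares(f,x0,loss="soft_l1"); return s.x.round(2),np.abs(f(s.x)).mean().round(2),len(P)
print([(u,int(fr[u])) for u in range(330,590,10) if u in fr])
print(fit(340,450,60,[516,-185]),fit(478,545,50,[449,-272]))
# rail front-top edge: dark->lighter
for u in (360,380,465,490,520,545,620,635):
    col=V[:,u]; print(u,col[20:80:3].tolist()[:20])
hm=np.zeros(H.shape,bool); hm[175:225,75:125]=True
b=blobs(hm&(V<60));print("hole",b,[g(*x[0],.05) for x in b])
w2=np.zeros(H.shape,bool); w2[340:400,280:345]=True
b=blobs(w2&(V<40),80); print("cap",b,[g(*x[0],.2075) for x in b],"rail corners",g(346,37,.034),g(347,0,.034))
```

```text
4.83 [ 463.6 -117.2  162.4] q [-5.000e-04  9.945e-01  1.048e-01 -8.000e-04] F [ 0.5   0.26 -0.92] T [ 0.04  0.03 -0.05] gap 19.2 ff 78.8 j [ 0.41  0.26 -0.34  2.06  0.12  0.83 -1.36]
4.88 [ 463.9 -116.7  162.6] q [-5.000e-04  9.944e-01  1.054e-01 -5.000e-04] F [-0.22 -0.07 -1.89] T [ 0.04 -0.01 -0.03] gap 19.3 ff 78.8 j [ 0.41  0.26 -0.34  2.06  0.12  0.83 -1.36]
[(340, 210), (350, 227), (360, 237), (370, 244), (380, 248), (390, 252), (400, 253), (410, 253), (420, 253), (430, 251), (440, 247), (450, 242), (460, 235), (470, 229), (480, 225), (490, 223), (500, 222), (510, 223), (520, 225), (530, 229), (540, 236), (550, 250), (560, 253), (570, 249), (580, 231)]
(array([ 516.62, -185.03]), np.float64(0.23), 110) (array([ 449.42, -271.9 ]), np.float64(0.18), 67)
360 [93, 94, 91, 90, 89, 84, 74, 34, 27, 13, 35, 82, 87, 84, 85, 86, 82, 77, 81, 125]
380 [92, 92, 92, 92, 90, 83, 85, 58, 22, 30, 27, 73, 90, 92, 82, 96, 79, 79, 80, 81]
465 [96, 94, 92, 93, 85, 87, 91, 86, 85, 81, 54, 12, 29, 26, 75, 83, 90, 91, 95, 85]
490 [89, 96, 87, 92, 89, 89, 84, 87, 88, 83, 79, 48, 22, 33, 23, 98, 88, 88, 88, 83]
520 [89, 92, 93, 92, 89, 92, 85, 86, 89, 86, 80, 71, 46, 22, 27, 30, 81, 75, 72, 70]
545 [87, 84, 89, 91, 86, 88, 87, 83, 84, 86, 83, 84, 66, 45, 29, 26, 23, 80, 73, 71]
620 [119, 118, 75, 81, 81, 85, 86, 87, 81, 81, 85, 83, 82, 78, 79, 59, 23, 27, 32, 121]
635 [122, 127, 123, 78, 82, 84, 84, 82, 77, 86, 85, 83, 81, 80, 80, 67, 36, 19, 121, 124]
hole [((np.float64(103.3), np.float64(192.9)), [92, 186, 26, 18, 225])] [array([463.44485805,  32.1864661 ])]
cap [((np.float64(342.9), np.float64(367.7)), [340, 341, 5, 51, 131]), ((np.float64(311.3), np.float64(373.8)), [288, 352, 48, 44, 1612])] [array([ 470.16218158, -126.49321793]), array([ 465.82041514, -117.18217275])] rail corners [ 597.3583247  -112.56362358] [ 618.07055121 -108.18206012]
```

drive_tool(increments=[{"tx":0,"ty":0,"tz":30,"ax":0,"ay":0,"az":0,"hand":0},{"tx":0,"ty":0,"tz":30,"ax":0,"ay":0,"az":0,"hand":0},{"tx":0,"ty":0,"tz":20,"ax":0,"ay":0,"az":0,"hand":0},{"tx":0,"ty":0,"tz":10,"ax":0,"ay":0,"az":0,"hand":0},{"tx":0,"ty":0,"tz":0,"ax":0,"ay":0,"az":0,"hand":0}])

```text
time_s: 5.3
eef_pos: [0.4627, -0.1166, 0.0714]
orientation: [-0.001, 0.994, 0.106, -0.002]
force: [-0.1, 0.2, -1.5]
finger_gap: 0.0195
finger_force: 78.8
```

drive_tool(increments=[{"tx":0,"ty":0,"tz":0,"ax":0,"ay":0,"az":0,"hand":0},{"tx":0,"ty":0,"tz":0,"ax":0,"ay":0,"az":0,"hand":0},{"tx":0,"ty":0,"tz":0,"ax":0,"ay":0,"az":0,"hand":0}])

```text
time_s: 5.55
eef_pos: [0.4655, -0.1182, 0.0746]
orientation: [0.0, 0.995, 0.104, 0.001]
force: [-0.1, -0.1, -2.2]
finger_gap: 0.0192
finger_force: 78.8
```

Run:
```python
from h import *
F=[]
for i in range(4): d=manip.get_image("wrist"); o=manip.observe(); F.append(o["force"])
o=st(); print("bias",np.mean(F,0),np.std(F,0)); q=o["orientation"];y=2*np.arctan2(q[2],q[1]);print("yaw",np.degrees(y))
L=np.array([516.6,-185.0]); a=np.array(o["eef_pos"])[:2]*1000+[1.5,0]-L; print("dist",np.hypot(*a),"ang",np.degrees(np.arctan2(a[1],a[0])))
```

```text
5.75 [ 464.7 -118.4   74. ] q [3.000e-04 9.946e-01 1.042e-01 7.000e-04] F [ 0.37  0.41 -2.01] T [-0.03  0.04 -0.01] gap 19.3 ff 78.8 j [ 0.37  0.4  -0.3   2.13  0.2   0.63 -1.43]
bias [ 0.27349517  0.04290252 -1.9707826 ] [0.33036178 0.40326178 0.40215985]
yaw 11.966207672366654
dist 83.46692767854772 ang 127.11645471765293
```

drive_tool(increments=[{"tx":1.3,"ty":2.7,"tz":0,"ax":0,"ay":0,"az":0,"hand":0},{"tx":1.3,"ty":2.7,"tz":0,"ax":0,"ay":0,"az":0,"hand":0},{"tx":1.3,"ty":2.7,"tz":0,"ax":0,"ay":0,"az":0,"hand":0},{"tx":1.3,"ty":2.7,"tz":0,"ax":0,"ay":0,"az":0,"hand":0},{"tx":0.4,"ty":0.9,"tz":0,"ax":0,"ay":0,"az":0,"hand":0}])

```text
time_s: 6.17
eef_pos: [0.4726, -0.1292, 0.0733]
orientation: [0.0, 0.995, 0.104, 0.0]
force: [-0.3, -0.8, -2.0]
finger_gap: 0.0188
finger_force: 78.8
```

drive_tool(increments=[{"tx":0.4,"ty":0.9,"tz":0,"ax":0,"ay":0,"az":0,"hand":0},{"tx":0.4,"ty":0.9,"tz":0,"ax":0,"ay":0,"az":0,"hand":0},{"tx":0,"ty":0,"tz":0,"ax":0,"ay":0,"az":0,"hand":0}])

```text
time_s: 6.42
eef_pos: [0.4734, -0.1302, 0.0732]
orientation: [0.0, 0.995, 0.104, -0.0]
force: [-0.0, 0.7, -2.2]
finger_gap: 0.0191
finger_force: 78.8
```

drive_tool(increments=[{"tx":0.4,"ty":0.9,"tz":0,"ax":0,"ay":0,"az":0,"hand":0},{"tx":0.4,"ty":0.9,"tz":0,"ax":0,"ay":0,"az":0,"hand":0},{"tx":0,"ty":0,"tz":0,"ax":0,"ay":0,"az":0,"hand":0}])

```text
time_s: 6.67
eef_pos: [0.4746, -0.1319, 0.0733]
orientation: [0.0, 0.995, 0.104, 0.0]
force: [0.3, -0.1, -1.8]
finger_gap: 0.0194
finger_force: 78.8
```

drive_tool(increments=[{"tx":0.4,"ty":0.9,"tz":0,"ax":0,"ay":0,"az":0,"hand":0},{"tx":0,"ty":0,"tz":0,"ax":0,"ay":0,"az":0,"hand":0}])

```text
time_s: 6.83
eef_pos: [0.4751, -0.1326, 0.0733]
orientation: [0.0, 0.995, 0.104, 0.0]
force: [-0.1, 0.2, -0.8]
finger_gap: 0.0191
finger_force: 78.8
```

drive_tool(increments=[{"tx":0.4,"ty":0.9,"tz":0,"ax":0,"ay":0,"az":0,"hand":0},{"tx":0,"ty":0,"tz":0,"ax":0,"ay":0,"az":0,"hand":0}])

```text
time_s: 7.0
eef_pos: [0.4757, -0.1334, 0.0733]
orientation: [-0.0, 0.995, 0.104, -0.0]
force: [-0.5, -0.5, -1.6]
finger_gap: 0.0189
finger_force: 78.7
```

drive_tool(increments=[{"tx":0.4,"ty":0.9,"tz":0,"ax":0,"ay":0,"az":0,"hand":0},{"tx":0,"ty":0,"tz":0,"ax":0,"ay":0,"az":0,"hand":0}])

```text
time_s: 7.17
eef_pos: [0.4758, -0.1336, 0.0732]
orientation: [-0.0, 0.995, 0.104, -0.0]
force: [-2.1, 2.9, -0.1]
finger_gap: 0.0191
finger_force: 79.1
```

Run:
```python
import numpy as np
L=np.array([515.1,-185.0]);Hc=np.array([447.9,-271.9]);p=1.3;O=np.array([519,-228.5]);yw=.113
c,s=np.cos(np.radians(11.97)),np.sin(np.radians(11.97))
u=lambda a:np.array([np.cos(np.radians(a)),np.sin(np.radians(a))])
T=lambda w:np.array([w[0]*c+w[1]*s,w[0]*s-w[1]*c])
P=[(L+(65-1.05)*u(127.25),-u(127.25))]
for k in range(1,61): a=127.25+1.751*k; P.append((L+(65-p)*u(a),-u(a)))
for k in range(1,37): a=52.3-2.5*k; P.append((Hc+(45+p)*u(a),u(a)))
acc=np.zeros(2)
for k in range(1,len(P),5):
    r=[]
    for j in range(k,min(k+5,len(P))):
        d=np.round(T(P[j][0]-P[0][0])-acc,1); acc+=d; r.append(tuple(d.tolist()))
    j=min(k+4,len(P)-1); q=P[j][0]-P[j][1]*p+[1.5,0]-O
    print(k//5+1,"y_r %.0f"%(-np.sin(yw)*q[0]+np.cos(yw)*q[1]),"tcp",P[j][0].round(1),"n_w",P[j][1].round(2),"n_t",T(P[j][1]).round(2),r)
```

```text
1 y_r 94 tcp [ 469.3 -140.8] n_w [ 0.72 -0.69] n_t [0.56 0.83] [(-1.6, 1.1), (-1.8, 0.9), (-1.7, 1.0), (-1.6, 1.0), (-1.6, 1.0)]
2 y_r 87 tcp [ 463.1 -148.2] n_w [ 0.82 -0.58] n_t [0.68 0.73] [(-1.6, 1.2), (-1.6, 1.1), (-1.5, 1.2), (-1.5, 1.3), (-1.5, 1.3)]
3 y_r 79 tcp [ 458.1 -156.6] n_w [ 0.9  -0.45] n_t [0.78 0.62] [(-1.4, 1.3), (-1.3, 1.4), (-1.4, 1.4), (-1.2, 1.5), (-1.3, 1.5)]
4 y_r 70 tcp [ 454.4 -165.6] n_w [ 0.95 -0.3 ] n_t [0.87 0.5 ] [(-1.2, 1.6), (-1.1, 1.5), (-1.1, 1.6), (-1.0, 1.7), (-1.0, 1.7)]
5 y_r 61 tcp [ 452.2 -175.1] n_w [ 0.99 -0.16] n_t [0.93 0.36] [(-1.0, 1.7), (-0.8, 1.7), (-0.9, 1.8), (-0.8, 1.7), (-0.7, 1.9)]
6 y_r 51 tcp [ 451.4 -184.8] n_w [ 1. -0.] n_t [0.98 0.21] [(-0.6, 1.8), (-0.7, 1.8), (-0.5, 1.9), (-0.5, 1.9), (-0.5, 1.9)]
7 y_r 41 tcp [ 452.1 -194.5] n_w [0.99 0.15] n_t [1.   0.06] [(-0.3, 1.9), (-0.4, 1.9), (-0.2, 1.9), (-0.2, 2.0), (-0.2, 1.9)]
8 y_r 31 tcp [ 454.3 -203.9] n_w [0.95 0.3 ] n_t [ 1.   -0.09] [(-0.1, 2.0), (0.0, 1.9), (0.0, 1.9), (0.1, 2.0), (0.2, 1.9)]
9 y_r 22 tcp [ 457.9 -213. ] n_w [0.9  0.44] n_t [ 0.97 -0.24] [(0.2, 2.0), (0
[... 696 characters left out ...]
260.1] n_w [0.97 0.26] n_t [ 1.   -0.05] [(0.5, 1.9), (0.4, 2.0), (0.3, 2.0), (0.2, 2.0), (0.2, 2.0)]
16 y_r -39 tcp [ 494.2 -270. ] n_w [1.   0.04] n_t [0.99 0.17] [(0.0, 2.0), (0.0, 2.1), (-0.1, 2.0), (-0.2, 2.0), (-0.3, 2.0)]
17 y_r -48 tcp [ 493.5 -280.1] n_w [ 0.98 -0.18] n_t [0.93 0.38] [(-0.4, 2.0), (-0.5, 1.9), (-0.5, 2.0), (-0.7, 1.9), (-0.7, 1.9)]
18 y_r -57 tcp [ 490.6 -289.8] n_w [ 0.92 -0.39] n_t [0.82 0.57] [(-0.8, 1.8), (-0.9, 1.8), (-0.9, 1.8), (-1.1, 1.8), (-1.1, 1.6)]
19 y_r -65 tcp [ 485.7 -298.6] n_w [ 0.82 -0.58] n_t [0.68 0.73] [(-1.2, 1.7), (-1.2, 1.6), (-1.3, 1.5), (-1.4, 1.4), (-1.5, 1.5)]
20 y_r -67 tcp [ 484.5 -300.2] n_w [ 0.79 -0.61] n_t [0.65 0.76] [(-1.5, 1.3)]
```

drive_tool(increments=[{"tx":0.1,"ty":0.2,"tz":0,"ax":0,"ay":0,"az":0,"hand":0},{"tx":0,"ty":0,"tz":0,"ax":0,"ay":0,"az":0,"hand":0},{"tx":0,"ty":0,"tz":0,"ax":0,"ay":0,"az":0,"hand":0},{"tx":0,"ty":0,"tz":0,"ax":0,"ay":0,"az":0,"hand":0}])

```text
time_s: 7.5
eef_pos: [0.4759, -0.1337, 0.0732]
orientation: [-0.0, 0.995, 0.105, -0.0]
force: [-2.1, 4.2, 1.1]
finger_gap: 0.0192
finger_force: 79.1
```

drive_tool(increments=[{"tx":-1.7,"ty":0.9,"tz":0,"ax":0,"ay":0,"az":0,"hand":0},{"tx":-1.8,"ty":0.9,"tz":0,"ax":0,"ay":0,"az":0,"hand":0},{"tx":-1.7,"ty":1.0,"tz":0,"ax":0,"ay":0,"az":0,"hand":0},{"tx":-1.6,"ty":1.0,"tz":0,"ax":0,"ay":0,"az":0,"hand":0}])

```text
time_s: 7.83
eef_pos: [0.4707, -0.1381, 0.0732]
orientation: [-0.001, 0.994, 0.105, 0.0]
force: [-1.3, 7.1, -2.6]
finger_gap: 0.0192
finger_force: 78.8
```

drive_tool(increments=[{"tx":-1.8,"ty":0.7,"tz":0,"ax":0,"ay":0,"az":0,"hand":0},{"tx":-1.6,"ty":1.2,"tz":0,"ax":0,"ay":0,"az":0,"hand":0},{"tx":-1.6,"ty":1.1,"tz":0,"ax":0,"ay":0,"az":0,"hand":0}])

```text
time_s: 8.08
eef_pos: [0.4661, -0.1428, 0.0732]
orientation: [-0.0, 0.995, 0.105, 0.0]
force: [-2.0, 4.2, -2.2]
finger_gap: 0.0188
finger_force: 79.0
```

drive_tool(increments=[{"tx":-1.5,"ty":1.2,"tz":0,"ax":0,"ay":0,"az":0,"hand":0},{"tx":-1.5,"ty":1.3,"tz":0,"ax":0,"ay":0,"az":0,"hand":0},{"tx":-1.5,"ty":1.3,"tz":0,"ax":0,"ay":0,"az":0,"hand":0},{"tx":-1.4,"ty":1.3,"tz":0,"ax":0,"ay":0,"az":0,"hand":0}])

```text
time_s: 8.42
eef_pos: [0.4611, -0.1496, 0.0731]
orientation: [-0.0, 0.995, 0.104, -0.0]
force: [-1.7, 4.0, -2.2]
finger_gap: 0.0191
finger_force: 78.9
```

drive_tool(increments=[{"tx":-1.2,"ty":1.5,"tz":0,"ax":0,"ay":0,"az":0,"hand":0},{"tx":-1.4,"ty":1.4,"tz":0,"ax":0,"ay":0,"az":0,"hand":0},{"tx":-1.2,"ty":1.5,"tz":0,"ax":0,"ay":0,"az":0,"hand":0},{"tx":-1.3,"ty":1.5,"tz":0,"ax":0,"ay":0,"az":0,"hand":0},{"tx":-1.2,"ty":1.6,"tz":0,"ax":0,"ay":0,"az":0,"hand":0}])

```text
time_s: 8.83
eef_pos: [0.4562, -0.1585, 0.0731]
orientation: [-0.0, 0.995, 0.104, -0.001]
force: [-2.7, 3.9, -1.5]
finger_gap: 0.0193
finger_force: 78.9
```

drive_tool(increments=[{"tx":-1.0,"ty":1.6,"tz":0,"ax":0,"ay":0,"az":0,"hand":0},{"tx":-1.1,"ty":1.6,"tz":0,"ax":0,"ay":0,"az":0,"hand":0},{"tx":-1.0,"ty":1.7,"tz":0,"ax":0,"ay":0,"az":0,"hand":0},{"tx":-1.0,"ty":1.7,"tz":0,"ax":0,"ay":0,"az":0,"hand":0},{"tx":-1.0,"ty":1.7,"tz":0,"ax":0,"ay":0,"az":0,"hand":0}])

```text
time_s: 9.25
eef_pos: [0.4529, -0.1677, 0.0731]
orientation: [-0.0, 0.995, 0.104, -0.001]
force: [-3.8, 4.2, -2.2]
finger_gap: 0.0189
finger_force: 78.9
```

drive_tool(increments=[{"tx":-0.8,"ty":1.7,"tz":0,"ax":0,"ay":0,"az":0,"hand":0},{"tx":-0.9,"ty":1.8,"tz":0,"ax":0,"ay":0,"az":0,"hand":0},{"tx":-0.8,"ty":1.7,"tz":0,"ax":0,"ay":0,"az":0,"hand":0},{"tx":-0.7,"ty":1.9,"tz":0,"ax":0,"ay":0,"az":0,"hand":0},{"tx":-0.6,"ty":1.8,"tz":0,"ax":0,"ay":0,"az":0,"hand":0}])

```text
time_s: 9.67
eef_pos: [0.4511, -0.1773, 0.0731]
orientation: [-0.0, 0.995, 0.104, -0.001]
force: [-3.7, 4.1, -2.3]
finger_gap: 0.0192
finger_force: 79.0
```

drive_tool(increments=[{"tx":-0.6,"ty":1.8,"tz":0,"ax":0,"ay":0,"az":0,"hand":0},{"tx":-0.5,"ty":1.9,"tz":0,"ax":0,"ay":0,"az":0,"hand":0},{"tx":-0.5,"ty":1.9,"tz":0,"ax":0,"ay":0,"az":0,"hand":0},{"tx":-0.5,"ty":1.9,"tz":0,"ax":0,"ay":0,"az":0,"hand":0},{"tx":-0.3,"ty":1.9,"tz":0,"ax":0,"ay":0,"az":0,"hand":0}])

```text
time_s: 10.08
eef_pos: [0.4507, -0.1871, 0.0731]
orientation: [0.0, 0.995, 0.104, -0.001]
force: [-4.6, 2.4, -2.0]
finger_gap: 0.0191
finger_force: 79.0
```

drive_tool(increments=[{"tx":-0.4,"ty":1.9,"tz":0,"ax":0,"ay":0,"az":0,"hand":0},{"tx":-0.2,"ty":1.9,"tz":0,"ax":0,"ay":0,"az":0,"hand":0},{"tx":-0.2,"ty":2.0,"tz":0,"ax":0,"ay":0,"az":0,"hand":0},{"tx":-0.2,"ty":1.9,"tz":0,"ax":0,"ay":0,"az":0,"hand":0},{"tx":-0.1,"ty":2.0,"tz":0,"ax":0,"ay":0,"az":0,"hand":0}])

```text
time_s: 10.5
eef_pos: [0.4517, -0.1969, 0.0732]
orientation: [0.0, 0.995, 0.104, -0.001]
force: [-5.1, 1.8, -1.9]
finger_gap: 0.0191
finger_force: 79.0
```

drive_tool(increments=[{"tx":0.0,"ty":1.9,"tz":0,"ax":0,"ay":0,"az":0,"hand":0},{"tx":0.0,"ty":1.9,"tz":0,"ax":0,"ay":0,"az":0,"hand":0},{"tx":0.1,"ty":2.0,"tz":0,"ax":0,"ay":0,"az":0,"hand":0},{"tx":0.2,"ty":1.9,"tz":0,"ax":0,"ay":0,"az":0,"hand":0},{"tx":0.2,"ty":2.0,"tz":0,"ax":0,"ay":0,"az":0,"hand":0}])

```text
time_s: 10.92
eef_pos: [0.4542, -0.2064, 0.0732]
orientation: [0.0, 0.995, 0.104, -0.001]
force: [-5.3, 0.6, -1.5]
finger_gap: 0.0191
finger_force: 79.0
```

drive_tool(increments=[{"tx":0.3,"ty":1.9,"tz":0,"ax":0,"ay":0,"az":0,"hand":0},{"tx":0.3,"ty":1.9,"tz":0,"ax":0,"ay":0,"az":0,"hand":0},{"tx":0.4,"ty":1.9,"tz":0,"ax":0,"ay":0,"az":0,"hand":0},{"tx":0.4,"ty":1.9,"tz":0,"ax":0,"ay":0,"az":0,"hand":0},{"tx":0.5,"ty":1.9,"tz":0,"ax":0,"ay":0,"az":0,"hand":0}])

```text
time_s: 11.33
eef_pos: [0.4582, -0.2154, 0.0732]
orientation: [0.0, 0.995, 0.104, -0.0]
force: [-4.9, 0.7, -0.9]
finger_gap: 0.019
finger_force: 79.0
```

drive_tool(increments=[{"tx":0.6,"ty":1.9,"tz":0,"ax":0,"ay":0,"az":0,"hand":0},{"tx":0.6,"ty":1.8,"tz":0,"ax":0,"ay":0,"az":0,"hand":0},{"tx":0.7,"ty":1.8,"tz":0,"ax":0,"ay":0,"az":0,"hand":0},{"tx":0.7,"ty":1.8,"tz":0,"ax":0,"ay":0,"az":0,"hand":0},{"tx":0.8,"ty":1.8,"tz":0,"ax":0,"ay":0,"az":0,"hand":0}])

```text
time_s: 11.75
eef_pos: [0.4635, -0.2238, 0.0733]
orientation: [0.0, 0.995, 0.104, -0.0]
force: [-5.5, 0.0, -1.2]
finger_gap: 0.0195
finger_force: 79.0
```

drive_tool(increments=[{"tx":0.8,"ty":1.8,"tz":0,"ax":0,"ay":0,"az":0,"hand":0},{"tx":0.9,"ty":1.7,"tz":0,"ax":0,"ay":0,"az":0,"hand":0},{"tx":1.0,"ty":1.7,"tz":0,"ax":0,"ay":0,"az":0,"hand":0},{"tx":0.9,"ty":1.7,"tz":0,"ax":0,"ay":0,"az":0,"hand":0},{"tx":1.1,"ty":1.6,"tz":0,"ax":0,"ay":0,"az":0,"hand":0}])

```text
time_s: 12.17
eef_pos: [0.4701, -0.2312, 0.0733]
orientation: [0.0, 0.995, 0.104, -0.0]
force: [-5.2, -0.1, -2.0]
finger_gap: 0.0195
finger_force: 79.0
```

drive_tool(increments=[{"tx":1.2,"ty":1.5,"tz":0,"ax":0,"ay":0,"az":0,"hand":0},{"tx":1.1,"ty":1.6,"tz":0,"ax":0,"ay":0,"az":0,"hand":0},{"tx":1.2,"ty":1.6,"tz":0,"ax":0,"ay":0,"az":0,"hand":0},{"tx":1.3,"ty":1.5,"tz":0,"ax":0,"ay":0,"az":0,"hand":0}])

```text
time_s: 12.5
eef_pos: [0.476, -0.2363, 0.0733]
orientation: [0.001, 0.995, 0.104, -0.0]
force: [-5.0, -0.9, -2.2]
finger_gap: 0.0193
finger_force: 79.0
```

drive_tool(increments=[{"tx":1.4,"ty":1.3,"tz":0,"ax":0,"ay":0,"az":0,"hand":0},{"tx":1.2,"ty":1.6,"tz":0,"ax":0,"ay":0,"az":0,"hand":0},{"tx":1.2,"ty":1.7,"tz":0,"ax":0,"ay":0,"az":0,"hand":0},{"tx":1.0,"ty":1.7,"tz":0,"ax":0,"ay":0,"az":0,"hand":0}])

```text
time_s: 12.83
eef_pos: [0.4815, -0.2413, 0.0732]
orientation: [0.0, 0.995, 0.104, -0.001]
force: [-6.1, -0.7, -2.2]
finger_gap: 0.0191
finger_force: 79.0
```

drive_tool(increments=[{"tx":0.9,"ty":1.8,"tz":0,"ax":0,"ay":0,"az":0,"hand":0},{"tx":0.9,"ty":1.8,"tz":0,"ax":0,"ay":0,"az":0,"hand":0},{"tx":0.8,"ty":1.8,"tz":0,"ax":0,"ay":0,"az":0,"hand":0},{"tx":0.8,"ty":1.9,"tz":0,"ax":0,"ay":0,"az":0,"hand":0}])

```text
time_s: 13.17
eef_pos: [0.4862, -0.2473, 0.0731]
orientation: [-0.0, 0.995, 0.104, -0.001]
force: [-6.2, 0.8, -2.9]
finger_gap: 0.0189
finger_force: 78.9
```

drive_tool(increments=[{"tx":0.5,"ty":1.9,"tz":0,"ax":0,"ay":0,"az":0,"hand":0},{"tx":0.6,"ty":2.0,"tz":0,"ax":0,"ay":0,"az":0,"hand":0},{"tx":0.5,"ty":1.9,"tz":0,"ax":0,"ay":0,"az":0,"hand":0},{"tx":0.4,"ty":2.0,"tz":0,"ax":0,"ay":0,"az":0,"hand":0}])

```text
time_s: 13.5
eef_pos: [0.4898, -0.2541, 0.0729]
orientation: [-0.0, 0.995, 0.104, -0.001]
force: [-5.9, 1.8, -1.8]
finger_gap: 0.0189
finger_force: 78.9
```

drive_tool(increments=[{"tx":0.2,"ty":2.0,"tz":0,"ax":0,"ay":0,"az":0,"hand":0},{"tx":0.2,"ty":2.0,"tz":0,"ax":0,"ay":0,"az":0,"hand":0},{"tx":0.2,"ty":2.0,"tz":0,"ax":0,"ay":0,"az":0,"hand":0},{"tx":0.0,"ty":2.0,"tz":0,"ax":0,"ay":0,"az":0,"hand":0}])

```text
time_s: 13.83
eef_pos: [0.4922, -0.2613, 0.0729]
orientation: [-0.001, 0.995, 0.104, -0.001]
force: [-4.8, 1.8, -2.5]
finger_gap: 0.0195
finger_force: 78.9
```

Next: rows 2–5 of block 16.

drive_tool(increments=[{"tx":0.1,"ty":2.1,"tz":0,"ax":0,"ay":0,"az":0,"hand":0},{"tx":-0.1,"ty":2.0,"tz":0,"ax":0,"ay":0,"az":0,"hand":0},{"tx":-0.2,"ty":2.0,"tz":0,"ax":0,"ay":0,"az":0,"hand":0},{"tx":-0.3,"ty":2.0,"tz":0,"ax":0,"ay":0,"az":0,"hand":0}])

```text
time_s: 14.17
eef_pos: [0.4934, -0.2689, 0.0729]
orientation: [-0.001, 0.995, 0.105, -0.001]
force: [-4.9, 3.4, -1.6]
finger_gap: 0.0188
finger_force: 78.8
```

drive_tool(increments=[{"tx":-0.5,"ty":2.0,"tz":0,"ax":0,"ay":0,"az":0,"hand":0},{"tx":-0.5,"ty":1.9,"tz":0,"ax":0,"ay":0,"az":0,"hand":0},{"tx":-0.5,"ty":2.0,"tz":0,"ax":0,"ay":0,"az":0,"hand":0},{"tx":-0.7,"ty":1.9,"tz":0,"ax":0,"ay":0,"az":0,"hand":0}])

```text
time_s: 14.5
eef_pos: [0.4932, -0.2766, 0.0729]
orientation: [-0.001, 0.995, 0.105, -0.0]
force: [-5.4, 4.4, -1.4]
finger_gap: 0.0191
finger_force: 78.8
```

drive_tool(increments=[{"tx":-1.0,"ty":1.8,"tz":0,"ax":0,"ay":0,"az":0,"hand":0},{"tx":-0.8,"ty":1.8,"tz":0,"ax":0,"ay":0,"az":0,"hand":0},{"tx":-1.0,"ty":1.7,"tz":0,"ax":0,"ay":0,"az":0,"hand":0},{"tx":-0.9,"ty":1.8,"tz":0,"ax":0,"ay":0,"az":0,"hand":0}])

```text
time_s: 14.83
eef_pos: [0.4917, -0.2842, 0.0731]
orientation: [-0.001, 0.994, 0.105, 0.0]
force: [-3.2, 5.2, -2.5]
finger_gap: 0.0191
finger_force: 78.9
```

drive_tool(increments=[{"tx":-1.1,"ty":1.7,"tz":0,"ax":0,"ay":0,"az":0,"hand":0},{"tx":-1.1,"ty":1.6,"tz":0,"ax":0,"ay":0,"az":0,"hand":0},{"tx":-1.2,"ty":1.7,"tz":0,"ax":0,"ay":0,"az":0,"hand":0},{"tx":-1.2,"ty":1.6,"tz":0,"ax":0,"ay":0,"az":0,"hand":0}])

```text
time_s: 15.17
eef_pos: [0.4891, -0.2913, 0.0732]
orientation: [-0.001, 0.994, 0.105, 0.001]
force: [-3.3, 5.6, -1.7]
finger_gap: 0.0191
finger_force: 78.8
```

drive_tool(increments=[{"tx":-1.4,"ty":1.4,"tz":0,"ax":0,"ay":0,"az":0,"hand":0},{"tx":-1.4,"ty":1.4,"tz":0,"ax":0,"ay":0,"az":0,"hand":0},{"tx":-0.7,"ty":0.7,"tz":0,"ax":0,"ay":0,"az":0,"hand":0},{"tx":0,"ty":0,"tz":0,"ax":0,"ay":0,"az":0,"hand":0},{"tx":0,"ty":0,"tz":0,"ax":0,"ay":0,"az":0,"hand":0}])

```text
time_s: 15.58
eef_pos: [0.4866, -0.2958, 0.0733]
orientation: [-0.001, 0.994, 0.105, 0.001]
force: [-3.2, 3.6, -1.7]
finger_gap: 0.0186
finger_force: 78.8
```

drive_tool(increments=[{"tx":0,"ty":0,"tz":0,"ax":0,"ay":0,"az":0,"hand":0},{"tx":0,"ty":0,"tz":0,"ax":0,"ay":0,"az":0,"hand":0},{"tx":0,"ty":0,"tz":0,"ax":0,"ay":0,"az":0,"hand":0},{"tx":0,"ty":0,"tz":0,"ax":0,"ay":0,"az":0,"hand":0}])

```text
time_s: 15.92
eef_pos: [0.4866, -0.2958, 0.0733]
orientation: [-0.001, 0.994, 0.105, 0.001]
force: [-1.7, 4.3, -1.7]
finger_gap: 0.0194
finger_force: 78.8
```

drive_tool(increments=[{"tx":-4,"ty":-0.4,"tz":0,"ax":0,"ay":0,"az":0,"hand":0},{"tx":-10,"ty":-1,"tz":0,"ax":0,"ay":0,"az":0,"hand":0},{"tx":-10,"ty":-1,"tz":0,"ax":0,"ay":0,"az":0,"hand":0},{"tx":-6,"ty":-0.6,"tz":0,"ax":0,"ay":0,"az":0,"hand":0},{"tx":0,"ty":0,"tz":-10,"ax":0,"ay":0,"az":0,"hand":0}])

```text
time_s: 16.33
eef_pos: [0.4523, -0.3009, 0.0822]
orientation: [-0.001, 0.995, 0.103, -0.002]
force: [-0.6, -0.6, -1.5]
finger_gap: 0.019
finger_force: 79.0
```

drive_tool(increments=[{"tx":0,"ty":0,"tz":-25,"ax":0,"ay":0,"az":0,"hand":0},{"tx":0,"ty":0,"tz":-30,"ax":0,"ay":0,"az":0,"hand":0},{"tx":0,"ty":0,"tz":-20,"ax":0,"ay":0,"az":0,"hand":0},{"tx":0,"ty":0,"tz":-5,"ax":0,"ay":0,"az":0,"hand":0},{"tx":0,"ty":0,"tz":0,"ax":0,"ay":0,"az":0,"hand":0}])

```text
time_s: 16.75
eef_pos: [0.4569, -0.3013, 0.1656]
orientation: [0.002, 0.995, 0.104, 0.002]
force: [0.3, 1.5, -1.7]
finger_gap: 0.0192
finger_force: 79.1
```

Run:
```python
from h import *
st()
```

```text
16.75 [ 456.9 -301.3  165.6] q [0.0015 0.9946 0.1041 0.002 ] F [ 0.25  1.51 -1.75] T [-0.05  0.   -0.01] gap 19.2 ff 79.1 j [ 0.71  0.36 -0.3   1.91  0.13  0.88 -1.02]
```

drive_tool(increments=[{"tx":7.6,"ty":-36,"tz":0,"ax":0,"ay":0,"az":0,"hand":0},{"tx":7.6,"ty":-36,"tz":0,"ax":0,"ay":0,"az":0,"hand":0},{"tx":7.6,"ty":-36,"tz":0,"ax":0,"ay":0,"az":0,"hand":0},{"tx":7.6,"ty":-36,"tz":0,"ax":0,"ay":0,"az":0,"hand":0},{"tx":7.6,"ty":-36,"tz":0,"ax":0,"ay":0,"az":0,"hand":0}])

```text
time_s: 17.17
eef_pos: [0.4541, -0.1148, 0.162]
orientation: [-0.0, 0.995, 0.104, -0.001]
force: [1.5, 0.4, -2.5]
finger_gap: 0.019
finger_force: 79.2
```

drive_tool(increments=[{"tx":7.6,"ty":-36,"tz":0,"ax":0,"ay":0,"az":0,"hand":0},{"tx":7.6,"ty":-36,"tz":0,"ax":0,"ay":0,"az":0,"hand":0},{"tx":7.6,"ty":-36,"tz":0,"ax":0,"ay":0,"az":0,"hand":0},{"tx":5.6,"ty":-25,"tz":0,"ax":0,"ay":0,"az":0,"hand":0},{"tx":2.8,"ty":-12.5,"tz":0,"ax":0,"ay":0,"az":0,"hand":0}])

```text
time_s: 17.58
eef_pos: [0.4547, 0.0364, 0.1624]
orientation: [-0.001, 0.994, 0.107, -0.001]
force: [0.1, 0.3, -2.1]
finger_gap: 0.0191
finger_force: 79.2
```

drive_tool(increments=[{"tx":0,"ty":0,"tz":0,"ax":0,"ay":0,"az":0,"hand":0},{"tx":0,"ty":0,"tz":0,"ax":0,"ay":0,"az":0,"hand":0},{"tx":0,"ty":0,"tz":0,"ax":0,"ay":0,"az":0,"hand":0},{"tx":0,"ty":0,"tz":0,"ax":0,"ay":0,"az":0,"hand":0}])

```text
time_s: 17.92
eef_pos: [0.4553, 0.0309, 0.1627]
orientation: [0.0, 0.995, 0.103, -0.001]
force: [0.1, 0.5, -1.2]
finger_gap: 0.0189
finger_force: 79.2
```

Run:
```python
from h import *
d=manip.get_image("wrist"); o=st(); cv2.imwrite("pics/w6.png",d["img"][:,:,::-1])
q=o["orientation"]; print(np.degrees(2*np.arctan2(q[2],q[1])))
print("hole mouth expected px",proj(d,[.4584,.0318,.05]),"edges", proj(d,[.4679,.0318,.05]),"tip px",proj(d,np.array(o["eef_pos"])+[.0015,0,-.0627]))
```

```text
17.97 [455.5  31.  162.9] q [ 2.000e-04  9.947e-01  1.032e-01 -4.000e-04] F [ 0.06 -0.81 -2.58] T [ 0.06 -0.02 -0.04] gap 18.9 ff 79.2 j [ 0.22  0.24 -0.48  2.1   0.15  0.83 -1.72]
11.843687402438807
hole mouth expected px (np.float64(310.1614585266846), np.float64(230.58640040005128)) edges (np.float64(312.8505446275328), np.float64(218.20386031595643)) tip px (np.float64(310.88890343360225), np.float64(256.8129589240314))
```

View pics/w6.png

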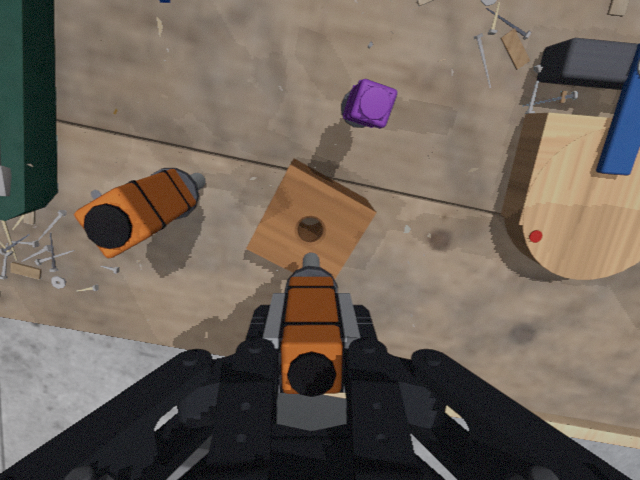

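The last allowed picture shows the hole mouth at (311,229), against a predicted (310,231), and the tip at (312,255). The probe lines up after a 2.4 mm shift.

drive_tool(increments=[{"tx":2.4,"ty":0.2,"tz":0,"ax":0,"ay":0,"az":0,"hand":0},{"tx":0,"ty":0,"tz":20,"ax":0,"ay":0,"az":0,"hand":0},{"tx":0,"ty":0,"tz":20,"ax":0,"ay":0,"az":0,"hand":0},{"tx":0,"ty":0,"tz":0,"ax":0,"ay":0,"az":0,"hand":0},{"tx":0,"ty":0,"tz":0,"ax":0,"ay":0,"az":0,"hand":0}])

```text
time_s: 18.38
eef_pos: [0.4574, 0.0322, 0.1228]
orientation: [-0.0, 0.995, 0.104, -0.001]
force: [0.2, 0.2, -1.6]
finger_gap: 0.0188
finger_force: 79.2
```

drive_tool(increments=[{"tx":0,"ty":0,"tz":0,"ax":0,"ay":0,"az":0,"hand":0},{"tx":0,"ty":0,"tz":0,"ax":0,"ay":0,"az":0,"hand":0}])

```text
time_s: 18.55
eef_pos: [0.459, 0.0327, 0.1244]
orientation: [0.0, 0.995, 0.104, 0.001]
force: [-0.2, 0.5, -1.6]
finger_gap: 0.0193
finger_force: 79.2
```

drive_tool(increments=[{"tx":-1.0,"ty":1.0,"tz":8,"ax":0,"ay":0,"az":0,"hand":0},{"tx":0,"ty":0,"tz":10,"ax":0,"ay":0,"az":0,"hand":0},{"tx":0,"ty":0,"tz":10,"ax":0,"ay":0,"az":0,"hand":0},{"tx":0,"ty":0,"tz":10,"ax":0,"ay":0,"az":0,"hand":0},{"tx":0,"ty":0,"tz":0,"ax":0,"ay":0,"az":0,"hand":0}])

```text
time_s: 18.97
eef_pos: [0.4556, 0.0312, 0.083]
orientation: [-0.0, 0.995, 0.104, -0.002]
force: [-0.7, -0.2, -1.5]
finger_gap: 0.019
finger_force: 79.2
```

drive_tool(increments=[{"tx":0,"ty":0,"tz":8,"ax":0,"ay":0,"az":0,"hand":0},{"tx":0,"ty":0,"tz":2,"ax":0,"ay":0,"az":0,"hand":0},{"tx":0,"ty":0,"tz":0,"ax":0,"ay":0,"az":0,"hand":0},{"tx":0,"ty":0,"tz":0,"ax":0,"ay":0,"az":0,"hand":0}])

```text
time_s: 19.3
eef_pos: [0.4574, 0.0316, 0.0753]
orientation: [-0.0, 0.995, 0.104, -0.0]
force: [0.9, -0.1, -2.5]
finger_gap: 0.0192
finger_force: 79.2
```

Lower in small steps until the collar seats.

drive_tool(increments=[{"tx":0,"ty":0,"tz":2,"ax":0,"ay":0,"az":0,"hand":0},{"tx":0,"ty":0,"tz":2,"ax":0,"ay":0,"az":0,"hand":0},{"tx":0,"ty":0,"tz":1,"ax":0,"ay":0,"az":0,"hand":0},{"tx":0,"ty":0,"tz":0,"ax":0,"ay":0,"az":0,"hand":0},{"tx":0,"ty":0,"tz":0,"ax":0,"ay":0,"az":0,"hand":0}])

```text
time_s: 19.72
eef_pos: [0.4573, 0.0315, 0.0703]
orientation: [0.0, 0.995, 0.104, -0.0]
force: [0.2, -0.2, -1.0]
finger_gap: 0.0191
finger_force: 79.2
```

drive_tool(increments=[{"tx":0,"ty":0,"tz":1,"ax":0,"ay":0,"az":0,"hand":0},{"tx":0,"ty":0,"tz":0,"ax":0,"ay":0,"az":0,"hand":0},{"tx":0,"ty":0,"tz":0,"ax":0,"ay":0,"az":0,"hand":0}])

```text
time_s: 19.97
eef_pos: [0.4573, 0.0315, 0.0693]
orientation: [0.0, 0.995, 0.104, -0.0]
force: [-0.9, 0.5, -1.7]
finger_gap: 0.0188
finger_force: 79.2
```

drive_tool(increments=[{"tx":0,"ty":0,"tz":0.7,"ax":0,"ay":0,"az":0,"hand":0},{"tx":0,"ty":0,"tz":0.3,"ax":0,"ay":0,"az":0,"hand":0},{"tx":0,"ty":0,"tz":0,"ax":0,"ay":0,"az":0,"hand":0}])

```text
time_s: 20.22
eef_pos: [0.4575, 0.0315, 0.0687]
orientation: [0.0, 0.995, 0.104, 0.0]
force: [-1.5, -0.3, 3.8]
finger_gap: 0.0189
finger_force: 80.3
```

drive_tool(increments=[{"tx":0,"ty":0,"tz":0,"ax":0,"ay":0,"az":0,"hand":0.3},{"tx":0,"ty":0,"tz":0,"ax":0,"ay":0,"az":0,"hand":0.6},{"tx":0,"ty":0,"tz":0,"ax":0,"ay":0,"az":0,"hand":0.8},{"tx":0,"ty":0,"tz":0,"ax":0,"ay":0,"az":0,"hand":0.8},{"tx":0,"ty":0,"tz":0,"ax":0,"ay":0,"az":0,"hand":0.8}])

```text
time_s: 20.63
eef_pos: [0.4574, 0.0315, 0.0683]
orientation: [-0.0, 0.995, 0.104, 0.0]
force: [-0.5, -0.6, 0.7]
finger_gap: 0.0684
finger_force: 0.0
```

drive_tool(increments=[{"tx":0,"ty":0,"tz":-10,"ax":0,"ay":0,"az":0,"hand":0.8},{"tx":0,"ty":0,"tz":-20,"ax":0,"ay":0,"az":0,"hand":0.8},{"tx":0,"ty":0,"tz":-30,"ax":0,"ay":0,"az":0,"hand":0.8},{"tx":0,"ty":0,"tz":-30,"ax":0,"ay":0,"az":0,"hand":0.8},{"tx":0,"ty":0,"tz":-20,"ax":0,"ay":0,"az":0,"hand":0.8}])

```text
time_s: 21.05
eef_pos: [0.4581, 0.0319, 0.1814]
orientation: [-0.0, 0.995, 0.105, 0.001]
force: [1.8, -0.1, -0.1]
finger_gap: 0.0684
finger_force: 0.0
```

drive_tool(increments=[{"tx":0,"ty":0,"tz":0,"ax":0,"ay":0,"az":0,"hand":0.8},{"tx":0,"ty":0,"tz":0,"ax":0,"ay":0,"az":0,"hand":0.8},{"tx":0,"ty":0,"tz":0,"ax":0,"ay":0,"az":0,"hand":0.8}])

```text
time_s: 21.3
eef_pos: [0.4568, 0.0313, 0.1781]
orientation: [0.0, 0.995, 0.104, -0.0]
force: [0.1, -0.1, -0.8]
finger_gap: 0.0682
finger_force: 0.0
```

Run:
```python
from h import *
d=manip.get_image("wrist"); o=st()
H,S,V=cv2.split(cv2.cvtColor(d["img"],cv2.COLOR_RGB2HSV))
e=proj(d,[.4593,.0315,.114]);print("expect cap",e)
w=np.zeros(H.shape,bool); u,v=map(int,e); w[max(v-35,0):v+35,u-35:u+35]=True
b=blobs(w&(V<45),80);print(b,[(ray(d,*x[0],.114)*1000).round(1) for x in b])
hsv=w&(H>4)&(H<18)&(S>185); print("orange rows",np.argwhere(hsv).min(0),np.argwhere(hsv).max(0))
```

```text
21.35 [456.5  31.2 177.6] q [ 0.000e+00  9.945e-01  1.043e-01 -8.000e-04] F [-0.62  0.61 -0.25] T [ 0.03 -0.02  0.04] gap 68.2 ff 0.0 j [ 0.23  0.23 -0.49  2.08  0.14  0.86 -1.7 ]
expect cap (np.float64(310.9588912064374), np.float64(254.64012340402112))
[((np.float64(310.8), np.float64(254.7)), [299, 243, 24, 24, 425])] [array([459.2,  31.6, 114. ])]
orange rows [219 295] [267 327]
```

The probe stands upright in its hole: the cap is within 0.3 mm of where it should be at home height, and the gripper is clear. Handing in.

```bash
python3 -c "
from rig import manip
print(manip.sign_off())"
```

```text
the job is handed in; nothing more can be done
None
```

I traced the edge from the red dot to the green dot in one pass, with readings of about 4–7 N against the 12 N limit. The probe is back upright in its holder and released, the gripper is clear, and the job was handed in at about 21 s, though hand-in gave no verdict.

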